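# Set the copying easel parallel to the pattern tile and lay out the brushes

### The arm

A 6-joint arm with a two-finger parallel gripper is mounted at the origin on a cart in front of the work surface, level with it; the furniture and walls round the work are solid. World frame = base frame: x ahead of the robot, y to its left, z up, the work surface at z = 0. Lengths are in m, angles in rad, forces in N, time in s.
With the tool pointing down it reaches from about 0.35 to 0.95 m from the base axis. Payload 17.4 kg.
Tool frame: the origin (TCP) lies midway between the tips of the shut fingers; the grasp point (between the pads) lies 19 mm behind it; z points along the fingers, y is the direction in which the jaws open and shut (so a half turn about z gives the same grasp; the last joint's range is limited). The gripper opens to 93 mm and grips with 3 to 60 N. Pads are 15 mm wide; open, the fingers measure 128 mm over their backs; the gripper's body (75 mm by 188 mm) begins 65 mm behind the grasp point.
Start: joints at [-1.211, 0.116, 1.442, -0, 1.584, -0.038], TCP at [0.261, -0.622, 0.18] pointing down, gripper open.
Joint ranges: [-2.83, 2.83], [-0.83, 2.19], [0.07, 2.5], [-1.14, 4.28], [0.01, 3], [-2.97, 2.97]. Speed limits (rad/s): [1.89, 1.89, 2.22, 3.14, 3.14, 3.14].

### API

Orientations are given as a unit quaternion [x, y, z, w].
In Python, from rig import sensors, cams, order, finder gives the robot as it stands.
- The arm moves only by the tool step_arm, never from a script. Its argument "moves" is a list of rows, each an object of numbers: "fingers": the closure in counts, from 0 (fully open) to 255 (shut); "tx", "ty", "tz": the shift along the tool's x, y, z in cm; "yaw": the turn about the tool's z in degrees. A call has 1 to 20 rows; each row is the pose to reach, as a shift and turn from the pose commanded when the call began, along the tool's axes at that moment; what a row does not reach only later rows make up. A row lasts 1/8 s, in which the tool goes at most 62.5 mm and 10.7 degrees, less where a joint would pass 70% of its speed; a pose out of reach is approached as far as the arm can. A call with a gripper value outside its range is refused whole. The fingers move at their own pace and stop on an object; the grip force is fixed at half the most. Time passes only in rows, so rows that repeat a pose let the fingers close. It gives the time, the measured TCP pose, the force and the opening at its end, in the units of the state.
- sensors.state(): the state, without advancing time (a new reading comes with each control period).
- cams.read_camera(name): name is "scene" or "side" or "wrist"; returns the picture (384x512x3 uint8, red, green, blue); there is no depth.
- cams.camera_params(name): a dict with "intrinsics" (3x3 intrinsics, pixels), "position" and "rotation" of the camera in the world. Camera axes: x right, y down, z forward; pixel columns grow to the right and rows downward; lengths in m; the calibration is good to about 2 mm. The wrist camera is an equidistant fisheye: a pixel r from the principal point sees the ray r / f radians off the axis. A picture is of the moment at which its call begins: read the wrist's pose just before it. camera_params takes no time and is no camera call; for the wrist camera it gives the pose at the moment of the call.
- order.job_done(): hands the job in, once; it reports no verdict.
Trained networks look in the newest picture that a camera, given by its name, has taken for a name from the list of things; names that differ only in an ending like _2 or _b are one class to them, and where a whole thing is asked for, a point or a joint stands for the part that bears it (a point fixed in the world has none). Each returns a list of dicts, best first, with "conf" (0 to 1); they miss things now and then, are a little off and sometimes report something else, mostly with a low value. They report only what shows in the picture. A call takes as long as a camera call.
- finder.recognise(camera, target): "point" ([column, row] in pixels, amid what is visible of it).
- finder.tip_of(camera, target): "point" ([column, row] in pixels: a listed point, or the origin of a listed thing).
The state is a dict: "t": time; "joint_pos": joint angles; "qd": joint speeds; "effort": joint torques, N m; "eef_pos": TCP position; "orientation": TCP orientation; "wrist_force": force on the tool from outside, world axes, zero at the start; "torque": the same for the moment, N m; "width": finger opening in m.
Only numpy, scipy, OpenCV 4.12 (cv2) and the standard library are available. Lean on these libraries where they do the work, as an engineer would, in place of code of your own. Each camera call takes 0.05 s, during which the arm holds its last target.

### The job

The half-painted tile on the near easel is to be copied from the finished tile on the stand behind it: swivel and tilt the easel, which has a wooden bar to hold it by, until its tile is parallel to the finished one, with the same slope and facing the same way. Also lay out the two loose brushes in the brush tray, the big one flat in the long compartment and the short one flat in the short compartment, setting them down gently with the bristles at the end lined with metal. The glaze is wet, so touch neither tile, do not shift the finished tile's stand, and leave the jars, pots and stamp block where they stand.

Things in the scene. Friction and masses are not known exactly. Their poses are not given: they have to be found in the camera images.
- easel_swivel (a joint): Swivel of the easel's fork about the vertical axis through the foot's centre, rad; 0 = the board rises along the foot's +x axis, positive = anticlockwise from above. Range -1.5 to 1.5. Friction 0.3 N m, stays where it is left.
- easel_tilt (a joint): Slope of the easel's board above horizontal, rad; 0 = level, positive raises the edge with the grip bar. Range 0 to 1.1. The board is balanced on a level axle 125 mm above the table, right over the foot's centre; friction 0.5 N m, stays where it is left.
- pattern_tilt (a joint): Slope of the pattern stand's board above horizontal, rad, measured like the easel's. Very stiff; leave it alone.
- easel: Round dark steel foot of the easel, 172 mm across, 18 mm high, fixed. Origin at the centre of its underside, z up. On it turns a grey fork with two cheeks (knobs out to 131 mm either side, 146 mm high) that holds the tilting plywood board, 206 x 184 x 12 mm (face 6 mm under the axle); the corners sweep a circle of 145 mm radius.
- easel_grip (a point): Middle of the top of the dark wooden grip bar at the board's high edge: 12 mm thick (along the slope), 84 mm long (across it), standing 42 mm square out of the board. Axes: x up the slope, y along the bar, z square out of the board. 87 mm up the slope and 36 mm out from the axle. Take its upper 20 mm across the thickness, tool square to the board; the wet tile ends 20 mm from it.
- easel_face (a point): Middle of the painted face of the half-painted 150 x 150 x 8 mm tile on the easel's board, 14 mm down the slope and 2 mm out from the axle. Axes: x up the slope, y across, z square out of the tile.
- easel_tile: The half-painted tile on the easel, fixed to the board; origin at the centre of its underside, 8 mm thick. Wet, not to be touched.
- pattern_face (a point): Middle of the painted face of the finished 150 x 150 x 8 mm tile on the pattern stand. Axes: x up the slope, y across, z square out of the tile. The easel's tile must get the same z direction.
- pattern: Foot of the pattern stand, behind the easel: fork and board like the easel's but without a grip bar; foot 172 mm across, 262 mm wide over its knobs, up to 190 mm high. Origin at the centre of its underside, z up; its board rises along +x. Fixed.
- pattern_tile: The finished tile on the pattern stand, fixed to its board; origin at the centre of its underside. Wet, not to be touched.
- tray: Wooden brush tray, 95 x 266 mm (x, y), 20 mm high, fixed; origin at the centre of its underside, y along its length, towards the end lined with ribbed sheet metal. Floor 6 mm thick, walls 5 mm thick; the three long walls are cut down to 2 mm over the floor in the middle 100 mm of the length, so that fingers fit there.
- tray_long (a point): Centre of the floor of the tray's long compartment, 44 x 256 mm inside, walls 14 mm above its floor; at x = -20.5 mm, y = 0, z = 6 mm in the tray. Axes as the tray's: +y towards the metal-lined end.
- tray_short (a point): Centre of the floor of the tray's short compartment, 36 x 208 mm inside, walls 14 mm above its floor; at x = 24.5 mm, y = 24 mm, z = 6 mm in the tray (a small empty pocket lies beyond its plain end). Axes as the tray's: +y towards the metal-lined end.
- brush_big: The big flat brush, 240 mm long, wooden handle 14 mm wide and 15 mm high, brown bristles 31 mm wide; lies on the table along its own y axis, bristles at its -y end. Origin under the middle of its length. About 32 g.
- brush_big_tip (a point): Bristle end of the big brush, 120 mm from its middle, on its centre line (7.5 mm up as it lies).
- brush_wood: The short brush, 190 mm long, wooden handle 8 mm wide and 10 mm high, bristles up to 21 mm wide; lies on the table along its own y axis, bristles at its -y end. Origin under the middle of its length. About 12 g.
- brush_wood_tip (a point): Bristle end of the short brush, 95 mm from its middle, on its centre line (5 mm up as it lies).
- jar_antimon: Tall yellow pigment jar with black lid, 48 mm across, 78 mm high, near the brushes; to be left. Origin at the centre of its underside, z up.
- stamp_block: Wooden stamping block 62 x 62 mm, 64 mm high with its turned knob, near the brushes; to be left. Origin at the centre of its underside, z up.
- jar_ferro: Brown pigment jar with white lid, 54 mm across, 68 mm high, near the table's front edge between easel and brushes; to be left. Origin at the centre of its underside, z up.
- pot_water: White water pot, 74 mm across, 64 mm high, right of the easel; to be left. Origin at the centre of its underside, z up.
- pot_pale: Low white glaze pot, 71 mm across, 43 mm high, behind the easel on the left; to be left. Origin at the centre of its underside, z up.

How it is judged:
At the end, for the whole second after the job is handed in: The easel's tile is parallel to the finished tile within 4.5 degrees (slope and facing together) and still; the big brush lies flat in the tray's long compartment and the short brush flat in the short one, at rest, both with the bristles at the metal-lined end (angle between the z axis of easel_face and the z axis of pattern_face, either way round below 0.08 rad and velocity of joint easel_swivel between -0.03 and 0.03 rad/s and velocity of joint easel_tilt between -0.03 and 0.03 rad/s and x of brush_big in the frame of tray_long between -0.016 and 0.016 m and y of brush_big in the frame of tray_long between -0.016 and 0.016 m and z of brush_big_tip in the frame of tray_long below 0.012 m and angle between the y axis of brush_big and the y axis of tray_long, either way round below 0.16 rad and angle between brush_big's own y axis and vertical between 1.521 and 1.621 rad and y of brush_big_tip in the frame of tray_long above 0.08 m and linear speed of each of brush_big, brush_wood below 0.02 m/s and x of brush_wood in the frame of tray_short between -0.016 and 0.016 m and y of brush_wood in the frame of tray_short between -0.016 and 0.016 m and z of brush_wood_tip in the frame of tray_short below 0.012 m and angle between the y axis of brush_wood and the y axis of tray_short, either way round below 0.16 rad and angle between brush_wood's own y axis and vertical between 1.521 and 1.621 rad and y of brush_wood_tip in the frame of tray_short above 0.06 m); the robot touches nothing.
It fails at once if the robot touches a wet tile (contact force between any of the fingers, the arm and easel_tile above 0.5 N or contact force between any of the fingers, the arm and pattern_tile above 0.5 N).
It fails at once if the finished tile on its stand is shifted by more than 10 mm (distance of pattern_face from where it was at the start of the episode above 0.01 m).
It fails at once if a jar, a pot or the stamp block is shoved more than 20 mm or tipped over (distance of any of jar_antimon, stamp_block, jar_ferro, pot_water, pot_pale from where it was at the start of the episode above 0.02 m or angle between any of jar_antimon, stamp_block, jar_ferro, pot_water, pot_pale's own z axis and vertical above 0.5 rad).
It fails at once if a brush is dropped: it falls freely faster than 0.6 m/s ((linear speed of brush_big above 0.6 m/s and contact force between brush_big and anything else below 0.05 N) or (linear speed of brush_wood above 0.6 m/s and contact force between brush_wood and anything else below 0.05 N)).
It also fails if it takes over 72 s, if anything falls off the work surface, if the arm or the gripper's body presses on something with over 40 N, if the wrist force passes 120 N, or if a joint passes its speed limit or range.

## Working session

There is one attempt and no reset: what is moved stays moved. The work goes in short steps, Python scripts to look and compute and a tool call to move; the robot and the scene stay as the last step left them, time stands still between calls to the robot, and variables do not carry over. Pictures are saved under pics/ and viewed, and the job is handed in when it is done.

Besides the shell and the picture viewer there is one more tool, called after "Request:" as a command line: name --argument value ..., lists and objects as JSON in quotes. step_arm: Moves the arm, as the interface text tells. Its arguments: {"type":"object","properties":{"moves":{"type":"array","items":{"type":"object","properties":{"fingers":{"type":"number"},"tx":{"type":"number"},"ty":{"type":"number"},"tz":{"type":"number"},"yaw":{"type":"number"}}}}},"required":["moves"]}

```bash
ls; mkdir -p pics
python3 - <<'E'
from rig import sensors,cams,finder
import cv2
print(sensors.state())
for c in ["scene","side","wrist"]:
    im=cams.read_camera(c); cv2.imwrite(f"pics/{c}0.png",im[:,:,::-1]); p=cams.camera_params(c)
    print(c,p)
E
```

```text
pics
{'t': 0.0, 'joint_pos': array([-1.21078617e+00,  1.16487953e-01,  1.44224139e+00, -4.32405708e-05,
        1.58399544e+00, -3.78355122e-02]), 'qd': array([-0.00071615, -0.00085687, -0.00045753,  0.00066362,  0.00013809,
        0.00040132]), 'effort': array([ 1.16575389e-03, -7.21260381e+01, -6.22606373e+01,  7.80495442e-02,
        2.39011488e-02, -1.47054188e-04]), 'eef_pos': array([ 0.26138933, -0.62207595,  0.1796187 ]), 'orientation': array([ 9.80279906e-01,  1.97613222e-01, -1.12130234e-04, -5.55266023e-04]), 'wrist_force': array([0.27805339, 0.17708348, 0.23927308]), 'torque': array([-0.00313471,  0.04381448,  0.00232303]), 'width': 0.09283964242706524}
scene {'intrinsics': array([[357.05779075,   0.        , 253.033139  ],
       [  0.        , 357.05779075, 196.54615539],
       [  0.        ,   0.        ,   1.        ]]), 'position': array([ 1.2437301 , -0.32607167,  0.9780714 ]), 'rotation': array([ 0.79867236,  0.4899289 , -0.19016103, -0.29313976])}
side {'intrinsics': array([[412.26220945,   0.        , 264.8497079 ],
       [  0.        , 412.26220945, 192.62097291],
       [  0.        ,   0.        ,   1.        ]]), 'position': array([-0.56870852,  0.19441623,  0.69155741]), 'rotation': array([-0.54617262,  0.6479516 , -0.40854917,  0.33903063])}
wrist {'intrinsics': array([[297.31863964,   0.        , 257.30395402],
       [  0.        , 297.31863964, 186.49642069],
       [  0.        ,   0.        ,   1.        ]]), 'position': array([ 0.33708324, -0.59224927,  0.38494928]), 'rotation': array([ 0.82395667, -0.54721054, -0.08170295,  0.12239551])}
```

View pics/scene0.png

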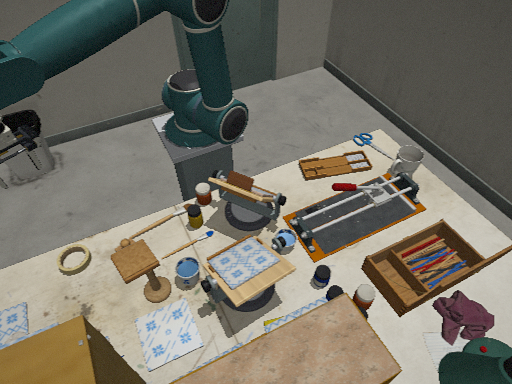

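View pics/side0.png

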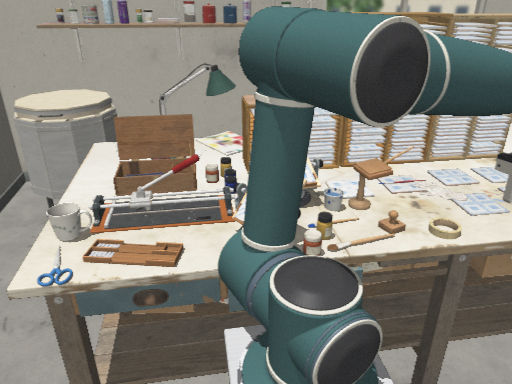

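View pics/wrist0.png

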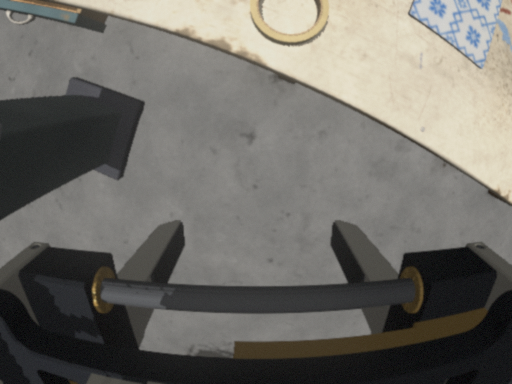

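```bash
cat > h.py <<'E'
import numpy as np, cv2
from rig import sensors,cams,finder
from scipy.spatial.transform import Rotation as R
def ray(c,px,p=None):
    p=p or cams.camera_params(c); K=p["intrinsics"]
    x=(px[0]-K[0,2])/K[0,0]; y=(px[1]-K[1,2])/K[1,1]
    if c=="wrist":
        r=np.hypot(x,y); d=np.array([x/r*np.sin(r),y/r*np.sin(r),np.cos(r)]) if r>1e-9 else np.array([0,0,1.])
    else: d=np.array([x,y,1.]); d/=np.linalg.norm(d)
    return np.array(p["position"]),R.from_quat(p["rotation"]).apply(d)
def proj(c,P,p=None):
    p=p or cams.camera_params(c); K=p["intrinsics"]
    v=R.from_quat(p["rotation"]).inv().apply(np.atleast_2d(P)-p["position"])
    if c=="wrist":
        n=np.hypot(v[:,0],v[:,1]); th=np.arctan2(n,v[:,2]); s=np.where(n>1e-9,th/np.maximum(n,1e-9),1/v[:,2]); u=v[:,:2]*s[:,None]
    else: u=v[:,:2]/v[:,2:]
    return u*K[0,0]+K[:2,2]
def onz(c,px,z,p=None):
    o,d=ray(c,px,p); return o+d*(z-o[2])/d[2]
def tri(obs): # list of (c,px)
    A=np.zeros((3,3));b=np.zeros(3);rs=[ray(*o) for o in obs]
    for o,d in rs:
        M=np.eye(3)-np.outer(d,d);A+=M;b+=M@o
    x=np.linalg.solve(A,b); return x,[np.linalg.norm((np.eye(3)-np.outer(d,d))@(x-o)) for o,d in rs]
def snap(c,name,crop=None,scale=1):
    im=cams.read_camera(c)
    save(im,name,crop,scale); return im
def save(im,name,crop=None,scale=1):
    if crop: im=im[crop[1]:crop[3],crop[0]:crop[2]]
    if scale!=1: im=cv2.resize(im,None,fx=scale,fy=scale,interpolation=cv2.INTER_CUBIC)
    cv2.imwrite(f"pics/{name}.png",im[:,:,::-1].copy())
E
python3 - <<'E'
from h import *
np.set_printoptions(precision=3,suppress=True)
zs=dict(easel=0,easel_grip=0.15,easel_face=.12,pattern_face=.12,pattern=0,tray=0,tray_long=.006,tray_short=.006,brush_big=0,brush_big_tip=.0075,brush_wood=0,brush_wood_tip=.005,jar_antimon=0,stamp_block=0,jar_ferro=0,pot_water=0,pot_pale=0)
for n,z in zs.items():
    for c in ["scene","side"]:
        r=finder.tip_of(c,n)[:2]
        for q in r: print(n,c,np.array(q["point"]).round(1),round(q["conf"],2),onz(c,q["point"],z))
im=cams.read_camera("scene"); save(im,"s1",(100,130,400,330),2.6)
im=cams.read_camera("side"); save(im,"s2",(210,140,510,270),2.6)
print(sensors.state()["t"])
E
```

```text
easel side [324.4 236.2] 0.59 [ 0.494 -0.189  0.   ]
easel_grip scene [242.6 173.5] 0.69 [ 0.492 -0.003  0.15 ]
easel_grip scene [286.8 244. ] 0.59 [ 0.793 -0.012  0.15 ]
easel_face scene [249.5 187.5] 0.91 [0.533 0.001 0.12 ]
easel_face side [308.9 256.1] 0.65 [ 0.229 -0.058  0.12 ]
pattern_face scene [244.3 260.1] 0.64 [ 0.769 -0.131  0.12 ]
pattern scene [242.5 282.9] 0.6 [ 0.771 -0.143  0.   ]
pattern side [284.8 198.8] 0.61 [ 0.771 -0.122  0.   ]
tray scene [335.2 165.8] 0.61 [0.485 0.394 0.   ]
tray scene [193.1 204.8] 0.38 [ 0.415 -0.168  0.   ]
tray side [133.1 255.7] 0.79 [0.482 0.394 0.   ]
tray_long scene [334.2 162.2] 0.59 [0.471 0.398 0.006]
tray_long side [131.5 256.3] 0.6 [0.47  0.396 0.006]
tray_short scene [341.2 168.2] 0.85 [0.511 0.402 0.006]
tray_short side [125.2 250.3] 0.88 [0.505 0.418 0.006]
brush_big scene [164.6 219.5] 0.74 [ 0.432 -0.279  0.   ]
brush_big scene [240.1 173.5] 0.38 [0.351 0.047 0.   ]
brush_big side [359.7 241.5] 0.52 [ 0.446 -0.288  0.   ]
brush_big_tip side [329.3 245.7] 0.7 [ 0.428 -0.183  0.007]
brush_wood scene [188.3 247.1] 0.49 [ 0.576
[... 308 characters left out ...]
.14   0.005]
jar_antimon scene [196.6 224.3] 0.58 [ 0.502 -0.188  0.   ]
jar_antimon side [320.8 234.7] 0.94 [ 0.504 -0.18   0.   ]
stamp_block scene [127.7 249.4] 0.42 [ 0.494 -0.422  0.   ]
jar_ferro scene [206. 199.] 0.75 [ 0.411 -0.117  0.   ]
jar_ferro scene [243.2 257.9] 0.4 [ 0.694 -0.104  0.   ]
jar_ferro side [309.2 257.1] 0.68 [ 0.391 -0.111  0.   ]
pot_water scene [193.1 278.1] 0.86 [ 0.688 -0.269  0.   ]
pot_water scene [245.1 257.9] 0.35 [ 0.696 -0.098 -0.   ]
pot_water side [331.2 207.1] 0.83 [ 0.68  -0.273  0.   ]
pot_pale scene [337.1 164.5] 0.74 [0.482 0.405 0.   ]
pot_pale scene [284.8 242.9] 0.62 [0.705 0.041 0.   ]
pot_pale side [243.5 208.7] 0.37 [0.718 0.04  0.   ]
1.95
```

```bash
true
```

```text
(no output)
```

View pics/s1.png

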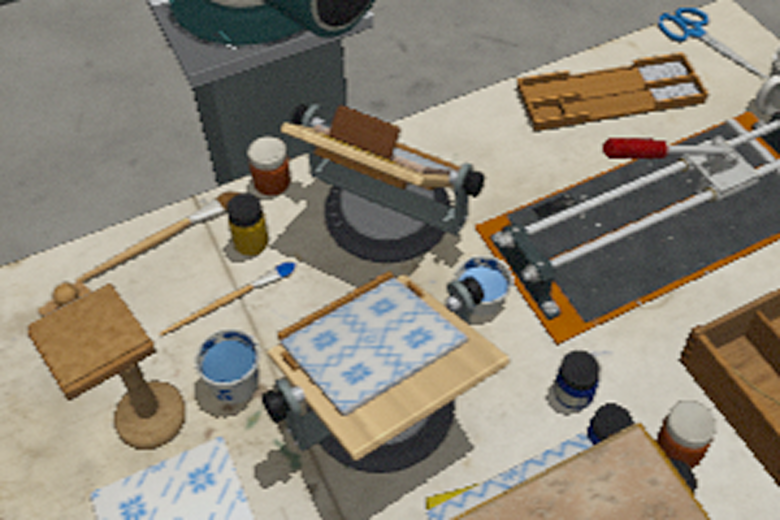

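View pics/s2.png

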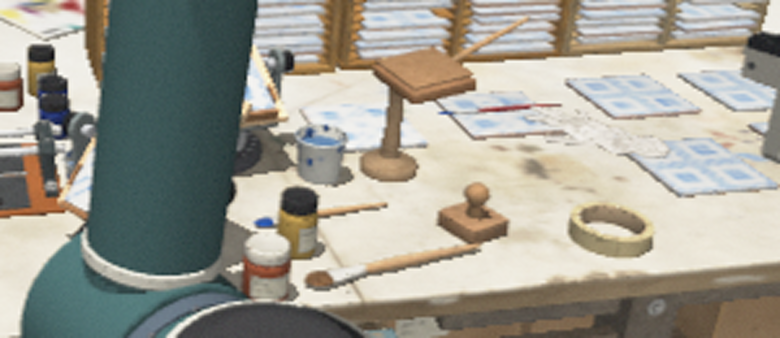

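Request:
step_arm --moves '[{"tx": 28, "ty": -17.5, "tz": -17}, {"tx": 28, "ty": -17.5, "tz": -17}, {"tx": 28, "ty": -17.5, "tz": -17}, {"tx": 28, "ty": -17.5, "tz": -17}, {"tx": 28, "ty": -17.5, "tz": -17}, {"tx": 28, "ty": -17.5, "tz": -17}, {"tx": 28, "ty": -17.5, "tz": -17}, {"tx": 28, "ty": -17.5, "tz": -17}]'

```text
invalid input at $.moves[0]: expected keys fingers, tx, ty, tz, yaw
```

Run:
```python
from h import *
np.set_printoptions(precision=3,suppress=True)
s=sensors.state(); print(s["t"],s["eef_pos"],R.from_quat(s["orientation"]).as_matrix(),s["joint_pos"])
snap("wrist","w1"); p=cams.camera_params("wrist"); print(p["position"],R.from_quat(p["rotation"]).as_matrix())
snap("side","side1")
```

```text
1.95 [ 0.261 -0.622  0.18 ] [[ 0.922  0.387 -0.   ]
 [ 0.387 -0.922  0.   ]
 [-0.    -0.    -1.   ]] [-1.211  0.116  1.442 -0.     1.584 -0.038]
[ 0.337 -0.592  0.386] [[ 0.388 -0.882 -0.268]
 [-0.922 -0.371 -0.113]
 [ 0.     0.291 -0.957]]
```

View pics/w1.png

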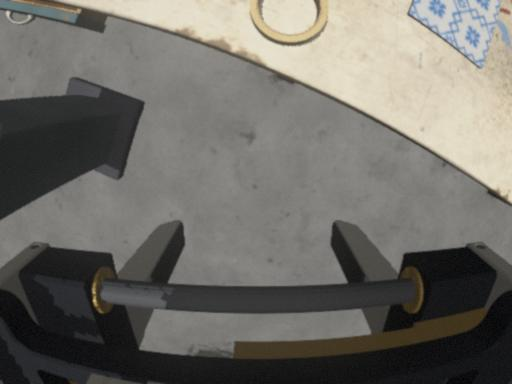

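View pics/side1.png

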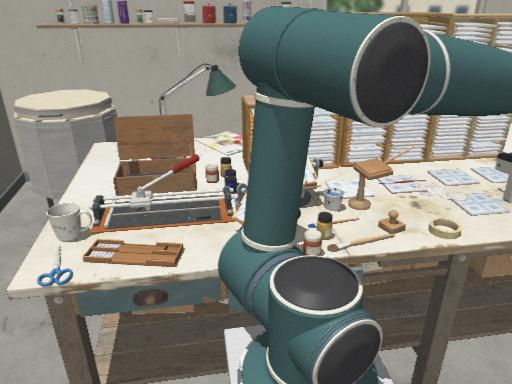

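Request:
step_arm --moves '[{"fingers": 0, "tx": 27, "ty": -34, "tz": -22, "yaw": 22}, {"fingers": 0, "tx": 27, "ty": -34, "tz": -22, "yaw": 22}, {"fingers": 0, "tx": 27, "ty": -34, "tz": -22, "yaw": 22}, {"fingers": 0, "tx": 27, "ty": -34, "tz": -22, "yaw": 22}, {"fingers": 0, "tx": 27, "ty": -34, "tz": -22, "yaw": 22}, {"fingers": 0, "tx": 27, "ty": -34, "tz": -22, "yaw": 22}, {"fingers": 0, "tx": 27, "ty": -34, "tz": -22, "yaw": 22}, {"fingers": 0, "tx": 27, "ty": -34, "tz": -22, "yaw": 22}, {"fingers": 0, "tx": 27, "ty": -34, "tz": -22, "yaw": 22}, {"fingers": 0, "tx": 27, "ty": -34, "tz": -22, "yaw": 22}, {"fingers": 0, "tx": 27, "ty": -34, "tz": -22, "yaw": 22}]'

```text
t: 3.42
eef_pos: [0.3784, -0.2051, 0.3995]
orientation: [1.0, 0.006, -0.001, -0.0]
wrist_force: [-0.6, 0.5, -0.3]
width: 0.0931
```

Run:
```python
from h import *
np.set_printoptions(precision=3,suppress=True)
s=sensors.state(); print(s["t"],s["eef_pos"],R.from_quat(s["orientation"]).as_matrix(),s["joint_pos"])
p=cams.camera_params("wrist"); print(p)
im=snap("wrist","w1"); cv2.imwrite("w1raw.png",im[:,:,::-1]); save(im,"w1z",None,1.56)
snap("side","side1")
```

```text
3.425 [ 0.378 -0.205  0.399] [[ 1.     0.013 -0.001]
 [ 0.013 -1.     0.001]
 [-0.001 -0.001 -1.   ]] [-0.556 -0.38   1.536 -0.     1.987  1.002]
{'intrinsics': array([[297.319,   0.   , 257.304],
       [  0.   , 297.319, 186.496],
       [  0.   ,   0.   ,   1.   ]]), 'position': array([ 0.461, -0.206,  0.605]), 'rotation': array([ 0.704, -0.695, -0.104,  0.105])}
```

View pics/w1z.png

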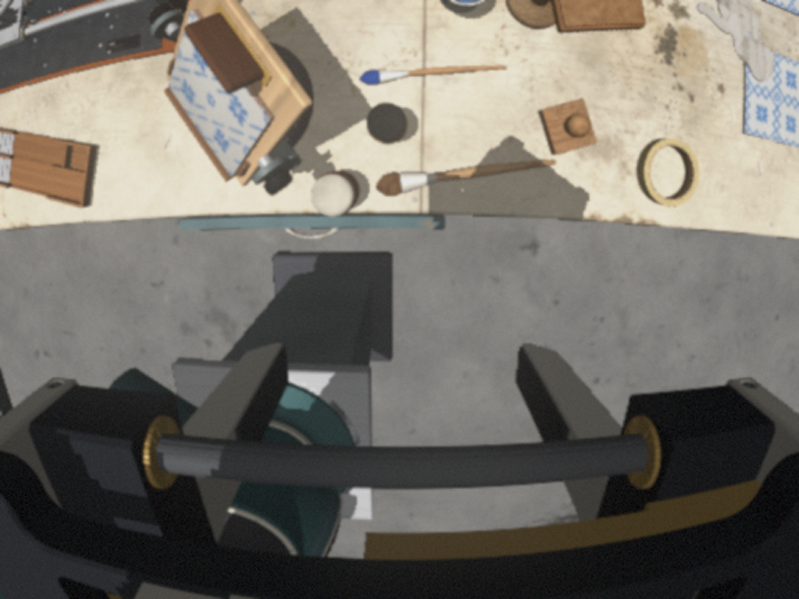

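View pics/side1.png

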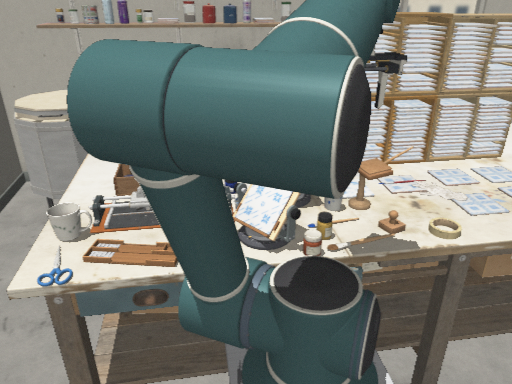

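Run:
```python
from h import *
im=cv2.imread("w1raw.png")[:,:,::-1]; save(im,"w1e",(95,0,215,130),4.5)
im=cv2.imread("pics/side1.png")[:,:,::-1]; save(im,"side1e",(220,160,320,255),6)
im=cv2.imread("pics/scene0.png")[:,:,::-1]; save(im,"sc0e",(195,165,315,320),3.8)
```

```text
(no output)
```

View pics/w1e.png

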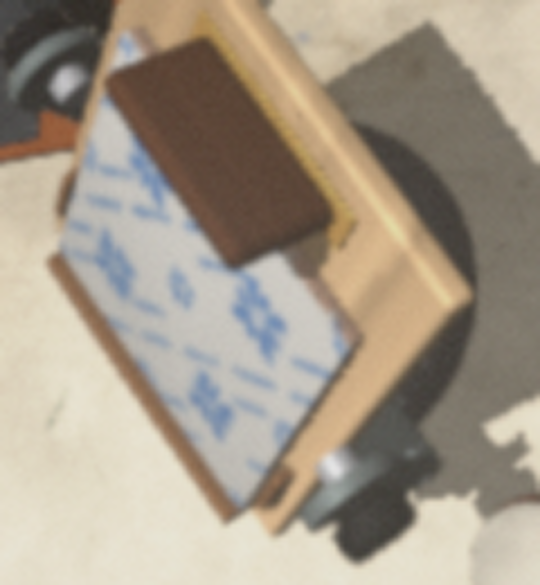

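View pics/side1e.png

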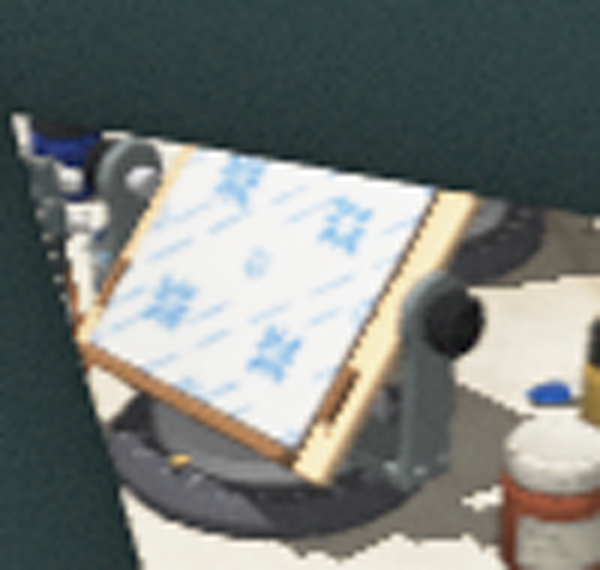

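View pics/sc0e.png

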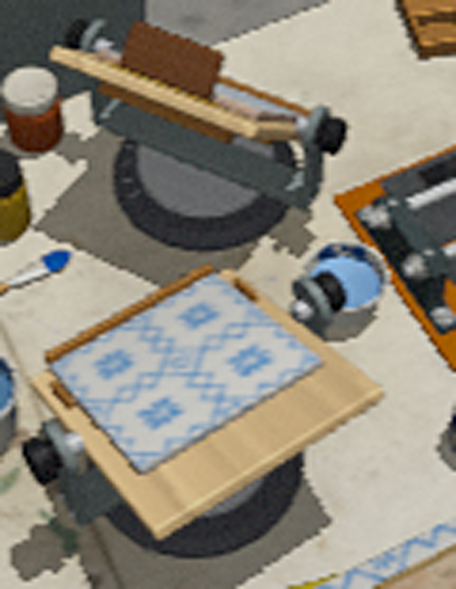

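```bash
cat > fit.py <<'E'
from h import *
from scipy.optimize import least_squares
def frame(h,t):
    u=np.array([np.cos(h)*np.cos(t),np.sin(h)*np.cos(t),np.sin(t)]);y=np.array([-np.sin(h),np.cos(h),0]);return np.array([u,y,np.cross(u,y)])
def pts(q,L): return np.array([q[0],q[1],.125])+np.array(L)/1000@frame(q[2],q[3])
def fit(obs,q0,loss="soft_l1"):
    # obs: list (cam,params,local pts,pixels)
    def f(q): return np.concatenate([(proj(c,pts(q,L),p)-np.array(px)).ravel() for c,p,L,px in obs])
    r=least_squares(f,q0,loss=loss); J=r.jac;cov=np.linalg.inv(J.T@J)
    return r.x,f(r.x).reshape(-1,2),np.sqrt(np.diag(cov))
T={"l-":(-89,-75,2),"l+":(-89,75,2),"h+":(61,75,2),"h-":(61,-75,2)}
def cv(px,off,s): return (np.array(px)+.5)/s-.5+np.array(off)
E
python3 - <<'E'
from fit import *
np.set_printoptions(precision=3,suppress=True)
S=cams.camera_params("scene");D=cams.camera_params("side");W=cams.camera_params("wrist")
sc=(195,165),3.8
q,res,sd=fit([("scene",S,[T["l-"],T["l+"],T["h+"],T["h-"],(103,-92,-6),(103,92,-6)],cv([(55,362),(222,272),(323,360),(147,470),(155,524),(382,386)],*sc))],[.77,-.13,0,.4])
print("pat",q,np.degrees(q[2:]),"\n",res,sd)
for sg in [0,1]:
  o=[("wrist",W,[T["h-"],T["l-"],T["l+"],T["h+"],(81,-42,36),(81,42,36)],cv([(357,340),(240,510),(62,250),(128,30),(235,265),(107,80)],(95,0),4.5)),
   ("side",D,[T["l+"],T["l-"],T["h-"]],cv([(90,335),(297,440),(437,188)],(220,160),6))]
  if sg: o=o[:1]
  q,res,sd=fit(o,[.53,0,-.5,.7]); print("eas",q,np.degrees(q[2:]),"\n",res,sd)
E
```

```text
pat [ 0.781 -0.131  0.112  0.401] [ 6.437 22.997] 
 [[-0.261  0.249]
 [-0.101 -0.236]
 [ 1.263 -0.179]
 [-0.861 -0.352]
 [-0.352  0.648]
 [ 0.704 -0.304]] [0.001 0.001 0.011 0.02 ]
eas [ 0.535 -0.006 -0.951  0.81 ] [-54.461  46.434] 
 [[ 0.247 -0.287]
 [ 0.057  0.017]
 [-1.18  -0.552]
 [ 0.168 -1.672]
 [ 0.689  1.361]
 [-0.838  0.36 ]
 [-0.306  0.555]
 [-0.337  0.918]
 [ 1.078 -1.652]] [0.001 0.001 0.01  0.012]
eas [ 0.535 -0.006 -0.949  0.811] [-54.388  46.439] 
 [[ 0.295 -0.294]
 [ 0.136  0.063]
 [-1.179 -0.45 ]
 [ 0.117 -1.604]
 [ 0.718  1.38 ]
 [-0.867  0.424]] [0.001 0.001 0.01  0.013]
```

Request:
step_arm --moves '[{"fingers": 0, "tx": 19.9, "ty": -14, "tz": 8, "yaw": -35}, {"fingers": 0, "tx": 19.9, "ty": -14, "tz": 8, "yaw": -35}, {"fingers": 0, "tx": 19.9, "ty": -14, "tz": 8, "yaw": -35}, {"fingers": 0, "tx": 19.9, "ty": -14, "tz": 8, "yaw": -35}, {"fingers": 0, "tx": 19.9, "ty": -14, "tz": 8, "yaw": -35}, {"fingers": 0, "tx": 19.9, "ty": -14, "tz": 8, "yaw": -35}, {"fingers": 0, "tx": 19.9, "ty": -14, "tz": 8, "yaw": -35}]'

```text
t: 4.4
eef_pos: [0.5752, -0.0626, 0.3214]
orientation: [0.952, 0.307, 0.001, 0.0]
wrist_force: [-0.2, -0.4, 1.0]
width: 0.0928
```

Run:
```python
from h import *
np.set_printoptions(precision=4,suppress=True)
s=sensors.state(); print(s["t"],s["eef_pos"],R.from_quat(s["orientation"]).as_matrix())
p=cams.camera_params("wrist"); np.save("w2p.npy",p,allow_pickle=True)
im=snap("wrist","w2"); save(im,"w2z",None,1.56)
```

```text
4.4 [ 0.5752 -0.0626  0.3214] [[ 0.8121  0.5835  0.0013]
 [ 0.5835 -0.8121 -0.0003]
 [ 0.0009  0.001  -1.    ]]
```

View pics/w2z.png

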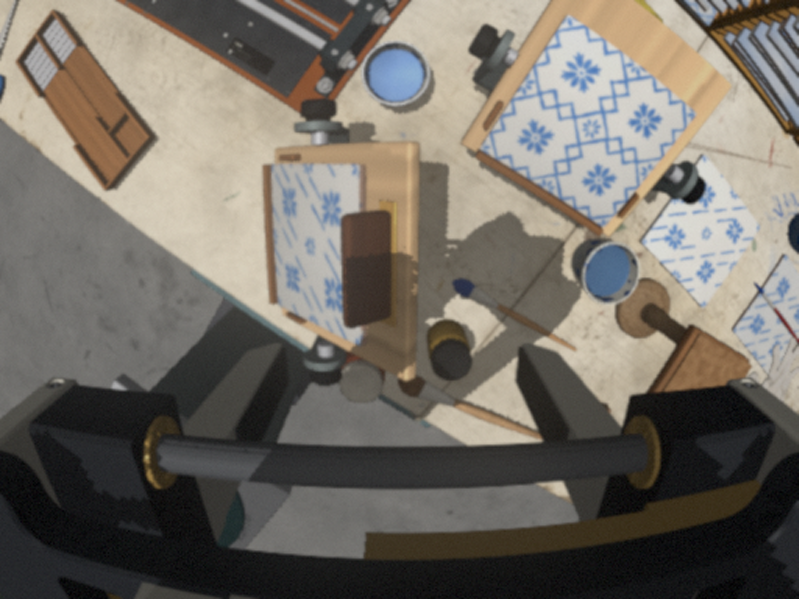

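Run:
```python
from h import *
im=cv2.imread("pics/w2.png")[:,:,::-1]; save(im,"w2a",(290,0,475,160),4.2);save(im,"w2b",(160,80,280,250),3.5)
```

```text
(no output)
```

View pics/w2a.png

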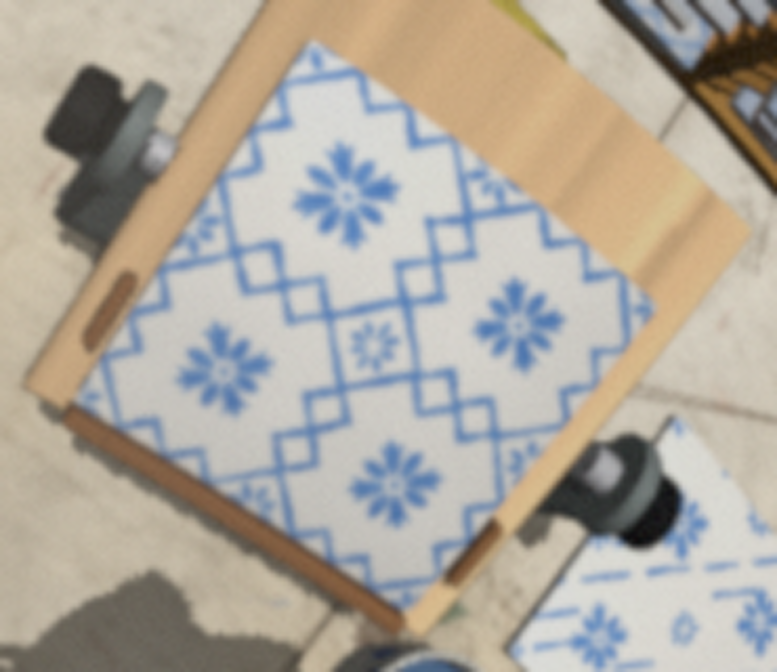

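View pics/w2b.png

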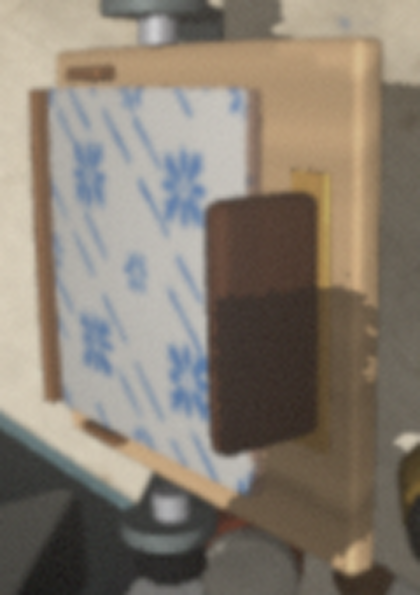

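Run:
```python
from fit import *
np.set_printoptions(precision=3,suppress=True)
S=cams.camera_params("scene");D=cams.camera_params("side");W=np.load("w2p.npy",allow_pickle=True).item()
op=[("scene",S,[T["l-"],T["l+"],T["h+"],T["h-"],(103,-92,-6),(103,92,-6)],cv([(55,362),(222,272),(323,360),(147,470),(155,524),(382,386)],(195,165),3.8)),
("wrist",W,[T["h+"],T["h-"],T["l-"],T["l+"],(103,-92,-6)],cv([(313,38),(660,302),(403,612),(80,402),(750,228)],(290,0),4.2))]
for o in [op,op[1:]]:
  q,res,sd=fit(o,[.77,-.13,0,.4]);print("pat",q,np.degrees(q[2:]),"\n",res,sd)
oe=[("wrist",W,[T["h-"],T["l-"],T["l+"],T["h+"],(81,-42,36),(81,42,36)],cv([(250,493),(57,400),(50,90),(248,90),(215,450),(208,200)],(160,80),3.5)),
   ("side",D,[T["l+"],T["l-"],T["h-"]],cv([(90,335),(297,440),(437,188)],(220,160),6))]
for o in [oe,oe[:1]]:
  q,res,sd=fit(o,[.53,0,-.5,.7]); print("eas",q,np.degrees(q[2:]),"\n",res,sd)
```

```text
pat [ 0.782 -0.135  0.128  0.406] [ 7.328 23.249] 
 [[-1.541  1.512]
 [-1.656  0.38 ]
 [ 0.141 -0.046]
 [-1.592  0.518]
 [-0.833  1.483]
 [-0.308 -0.41 ]
 [-1.212 -0.785]
 [-0.642 -0.204]
 [ 1.274 -0.485]
 [-1.839 -0.913]
 [-0.621  1.912]] [0.001 0.001 0.009 0.017]
pat [ 0.782 -0.136  0.134  0.401] [ 7.697 22.991] 
 [[-0.419 -0.263]
 [ 0.137 -0.253]
 [ 2.634 -0.19 ]
 [-0.562 -0.081]
 [-0.079  1.729]] [0.001 0.001 0.01  0.028]
eas [ 0.534 -0.006 -0.966  0.809] [-55.36   46.328] 
 [[ 1.035  1.71 ]
 [ 0.422  0.503]
 [-1.154 -1.037]
 [ 1.379 -0.495]
 [-1.138  0.825]
 [-0.228 -0.691]
 [-0.434  0.519]
 [-1.042  1.178]
 [ 0.872 -1.244]] [0.001 0.001 0.011 0.012]
eas [ 0.534 -0.005 -0.966  0.807] [-55.354  46.228] 
 [[ 0.962  1.68 ]
 [ 0.242  0.52 ]
 [-1.356 -1.029]
 [ 1.287 -0.505]
 [-1.165  0.801]
 [-0.265 -0.705]] [0.001 0.001 0.011 0.012]
```

Request:
step_arm --moves '[{"fingers": 0, "tx": 0, "ty": 0, "tz": 6.2, "yaw": 0}, {"fingers": 0, "tx": 0, "ty": 0, "tz": 12.4, "yaw": 0}, {"fingers": 0, "tx": 0, "ty": 0, "tz": 12.4, "yaw": 0}, {"fingers": 0, "tx": 0, "ty": 0.5, "tz": 12.4, "yaw": 0}, {"fingers": 0, "tx": 0, "ty": 1.1, "tz": 12.6, "yaw": 0}, {"fingers": 0, "tx": 0, "ty": 1.7, "tz": 12.9, "yaw": 0}, {"fingers": 0, "tx": 0, "ty": 2.3, "tz": 13.2, "yaw": 0}, {"fingers": 0, "tx": 0, "ty": 2.9, "tz": 13.6, "yaw": 0}, {"fingers": 0, "tx": 0, "ty": 3.45, "tz": 14.1, "yaw": 0}, {"fingers": 0, "tx": 0, "ty": 3.45, "tz": 14.1, "yaw": 0}]'

```text
t: 5.7
eef_pos: [0.5958, -0.0898, 0.1786]
orientation: [0.952, 0.307, -0.0, -0.0]
wrist_force: [0.3, 0.1, 0.2]
width: 0.0932
```

Run:
```python
from h import *
np.set_printoptions(precision=4,suppress=True)
s=sensors.state(); print(s["t"],s["eef_pos"],s["wrist_force"])
p=cams.camera_params("wrist"); np.save("w3p.npy",p,allow_pickle=True)
im=snap("wrist","w3"); save(im,"w3z",None,1.56)
im=snap("scene","s3",(150,100,350,280),3.3)
```

```text
5.7 [ 0.5958 -0.0898  0.1786] [0.3379 0.1258 0.2431]
```

View pics/w3z.png

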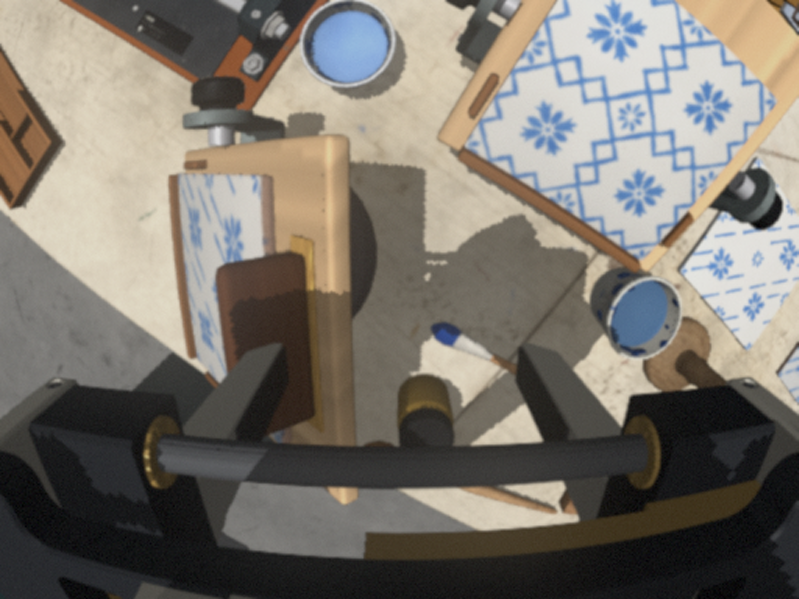

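View pics/s3.png

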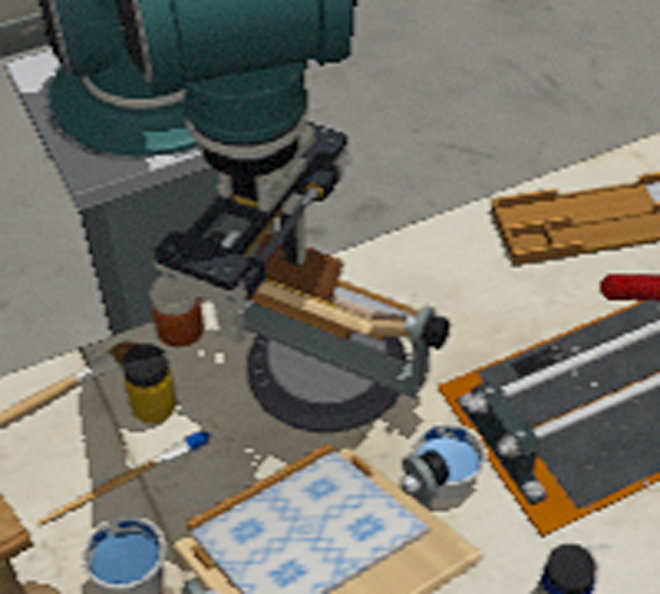

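```bash
cat > ov.py <<'E'
from fit import *
def overlay(im,c,p,q,name,crop=None,s=1):
    im=cv2.resize(im,None,fx=3,fy=3,interpolation=cv2.INTER_CUBIC).copy()
    def poly(L,col):
        px=(proj(c,pts(q,L),p)+.5)*3-.5
        cv2.polylines(im,[np.round(px).astype(int)],True,col,1)
    poly([T["l-"],T["l+"],T["h+"],T["h-"]],(255,0,0))
    poly([(103,-92,-6),(103,92,-6),(-103,92,-6),(-103,-92,-6)],(0,160,0))
    poly([(103,-92,-18),(103,92,-18),(103,92,-6),(103,-92,-6)],(0,160,0))
    if len(q)>4 or True:
        poly([(81,-42,36),(81,42,36),(93,42,36),(93,-42,36)],(0,0,255)); poly([(93,-42,-6),(93,42,-6),(93,42,36),(93,-42,36)],(0,255,255))
    if crop: im=im[3*crop[1]:3*crop[3],3*crop[0]:3*crop[2]]
    cv2.imwrite(f"pics/{name}.png",im[:,:,::-1].copy())
E
python3 - <<'E'
from ov import *
W=np.load("w3p.npy",allow_pickle=True).item(); im=cv2.imread("pics/w3.png")[:,:,::-1]
for t in (46,24): overlay(im,"wrist",W,[.5345,-.0055,np.radians(-55),np.radians(t)],f"ov{t}",(80,60,300,260))
E
```

```text
(no output)
```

View pics/ov46.png

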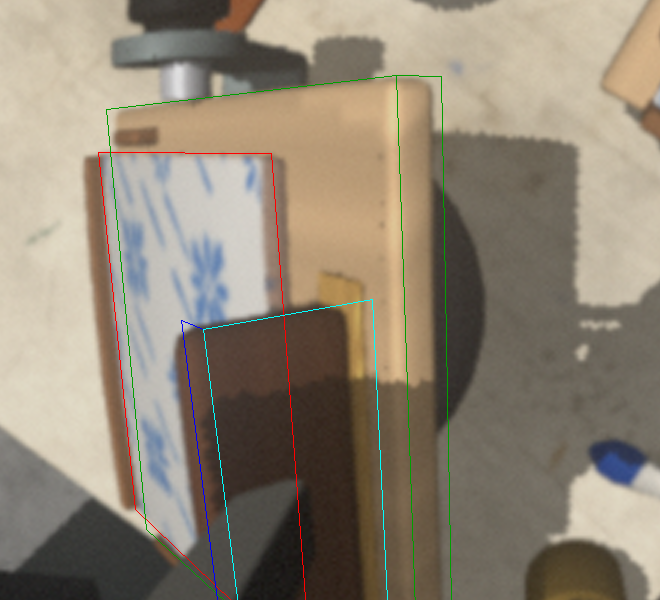

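View pics/ov24.png

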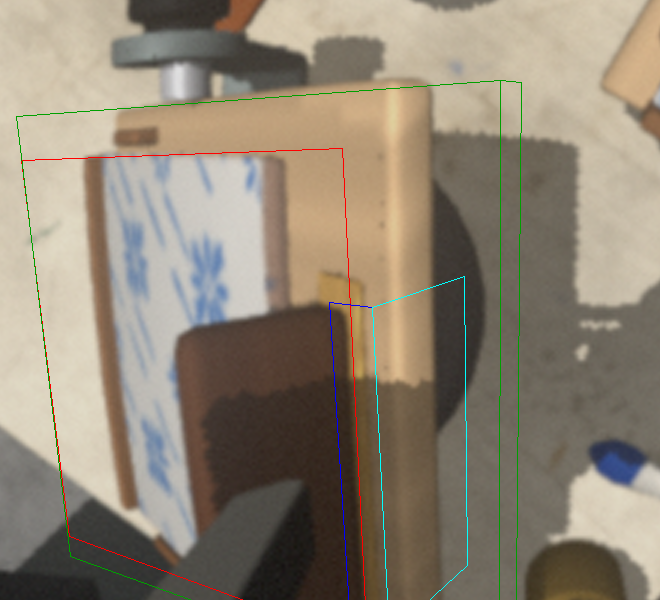

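Run:
```python
from fit import *
np.set_printoptions(precision=1,suppress=True)
W=np.load("w3p.npy",allow_pickle=True).item()
s=sensors.state();Rm=R.from_quat(s["orientation"]).as_matrix();P=s["eef_pos"]
for dz in (0,-.02,-.04,-.06):
  for x in (0,.0075): print(dz,x,(proj("wrist",[P+Rm@[x,y,dz] for y in (-.0465,.0465)],W)*1.56).ravel())
im=cv2.imread("pics/w3.png")[:,:,::-1]; save(im,"w3f",(60,190,260,330),4)
```

```text
0 0 [300.9 327.9 494.5 328. ]
0 0.0075 [299.8 313.2 495.5 313.3]
-0.02 0 [291.9 344.4 502.9 344.6]
-0.02 0.0075 [290.5 328.6 504.2 328.8]
-0.04 0 [281.3 364.1 512.8 364.4]
-0.04 0.0075 [279.5 347.1 514.5 347.4]
-0.06 0 [268.6 387.8 524.5 388.3]
-0.06 0.0075 [266.2 369.5 526.8 369.9]
```

View pics/w3f.png

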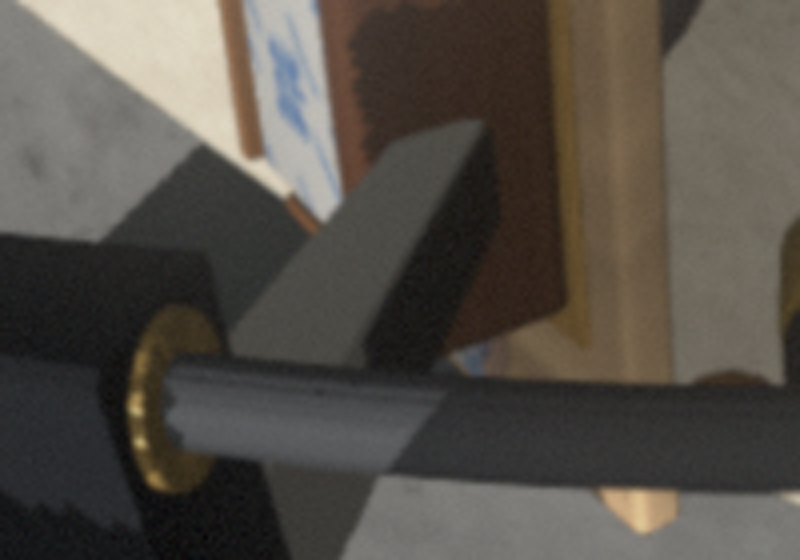

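Request:
step_arm --moves '[{"fingers": 0, "tx": 0, "ty": 0, "tz": -6, "yaw": 0}, {"fingers": 255, "tx": 0, "ty": 0, "tz": -10, "yaw": 0}, {"fingers": 255, "tx": 0, "ty": -5, "tz": -10, "yaw": 0}, {"fingers": 255, "tx": 0, "ty": -10.2, "tz": -9, "yaw": 0}, {"fingers": 255, "tx": 0, "ty": -10.2, "tz": -9, "yaw": 0}, {"fingers": 255, "tx": 0, "ty": -10.2, "tz": -6, "yaw": 0}, {"fingers": 255, "tx": 0, "ty": -10.2, "tz": -6, "yaw": 0}]'

```text
t: 6.68
eef_pos: [0.5358, -0.007, 0.2378]
orientation: [0.952, 0.307, -0.001, -0.0]
wrist_force: [0.0, -0.4, 0.3]
width: 0.0375
```

Run:
```python
from fit import *
np.set_printoptions(precision=4,suppress=True)
s=sensors.state(); print(s["t"],s["eef_pos"],s["wrist_force"],s["width"])
u=np.array([np.cos(np.radians(-55)),np.sin(np.radians(-55))]);d=s["eef_pos"][:2]-[.5345,-.0055];print(d@u,d@[-u[1],u[0]])
W=cams.camera_params("wrist")
im=snap("wrist","w4"); save(im,"w4z",None,1.56)
Rm=R.from_quat(s["orientation"]).as_matrix();P=s["eef_pos"]
print((proj("wrist",[P,P+Rm@[.0075,0,0]],W)*1.56).ravel())
```

```text
6.675 [ 0.5358 -0.007   0.2378] [ 0.0295 -0.3653  0.3463] 0.03749948357632508
0.0019435121146530387 0.000206760998639702
[397.9925 328.2415 397.96   313.3898]
```

View pics/w4z.png

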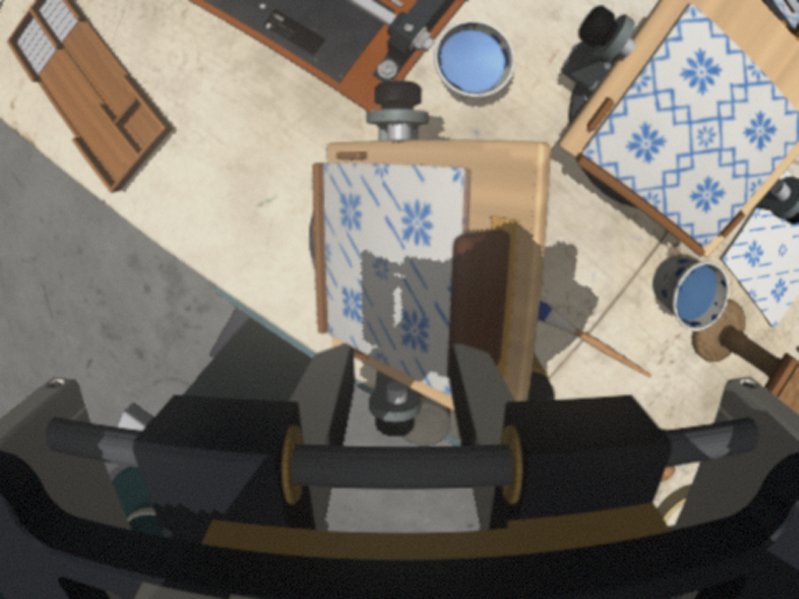

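Request:
step_arm --moves '[{"fingers": 255, "tx": 0, "ty": 0, "tz": 0, "yaw": 0}, {"fingers": 255, "tx": 0, "ty": 0, "tz": 0, "yaw": 0}, {"fingers": 255, "tx": 0, "ty": 0, "tz": 0, "yaw": 0}, {"fingers": 255, "tx": 0, "ty": 0, "tz": 0, "yaw": 0}]'

```text
t: 7.22
eef_pos: [0.5363, -0.0068, 0.2396]
orientation: [0.952, 0.307, 0.0, 0.0]
wrist_force: [0.4, -0.6, 0.4]
width: 0.0005
```

Run:
```python
from fit import *
np.set_printoptions(precision=4,suppress=True)
s=sensors.state(); print(s["t"],s["eef_pos"],s["width"])
im=snap("wrist","w5"); save(im,"w5z",(180,170,340,290),4.5)
im=snap("scene","s5",(170,60,310,260),3)
```

```text
7.225 [ 0.5363 -0.0068  0.2396] 0.0004960550045218668
```

View pics/w5z.png

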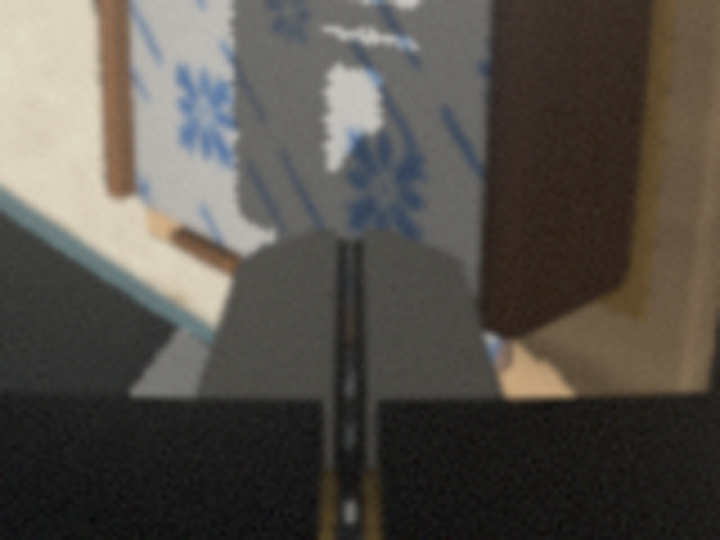

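View pics/s5.png

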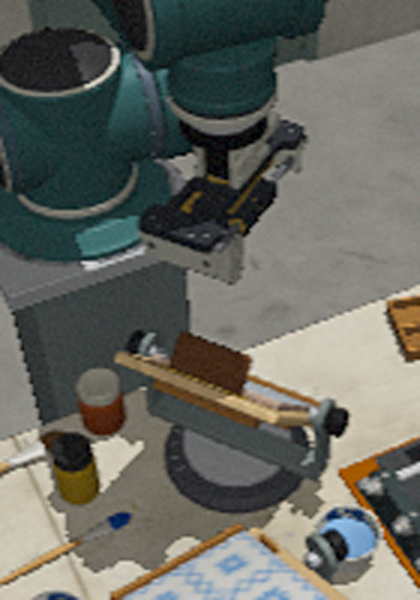

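Request:
step_arm --moves '[{"fingers": 255, "tx": 0, "ty": 0, "tz": 5.5, "yaw": 0}, {"fingers": 255, "tx": 0, "ty": 0, "tz": 5.5, "yaw": 0}, {"fingers": 255, "tx": 0, "ty": 0.5, "tz": 5.5, "yaw": 0}, {"fingers": 255, "tx": 0, "ty": 1, "tz": 5.5, "yaw": 0}, {"fingers": 255, "tx": 0, "ty": 1.5, "tz": 5.5, "yaw": 0}, {"fingers": 255, "tx": 0, "ty": 2, "tz": 5.6, "yaw": 0}, {"fingers": 255, "tx": 0, "ty": 2, "tz": 5.6, "yaw": 0}]'

```text
t: 8.2
eef_pos: [0.5481, -0.0233, 0.1833]
orientation: [0.952, 0.307, -0.0, -0.0]
wrist_force: [-0.9, -0.0, 0.1]
width: 0.0006
```

Run:
```python
from fit import *
np.set_printoptions(precision=4,suppress=True)
s=sensors.state(); print(s["t"],s["eef_pos"],s["wrist_force"],s["torque"])
p=cams.camera_params("wrist"); np.save("w6p.npy",p,allow_pickle=True)
im=snap("wrist","w6"); save(im,"w6z",(100,0,420,290),2.4)
im=snap("scene","s6",(170,80,310,260),3.3)
```

```text
8.2 [ 0.5481 -0.0233  0.1833] [-0.8775 -0.0041  0.1305] [-0.0213 -0.034   0.0291]
```

View pics/w6z.png

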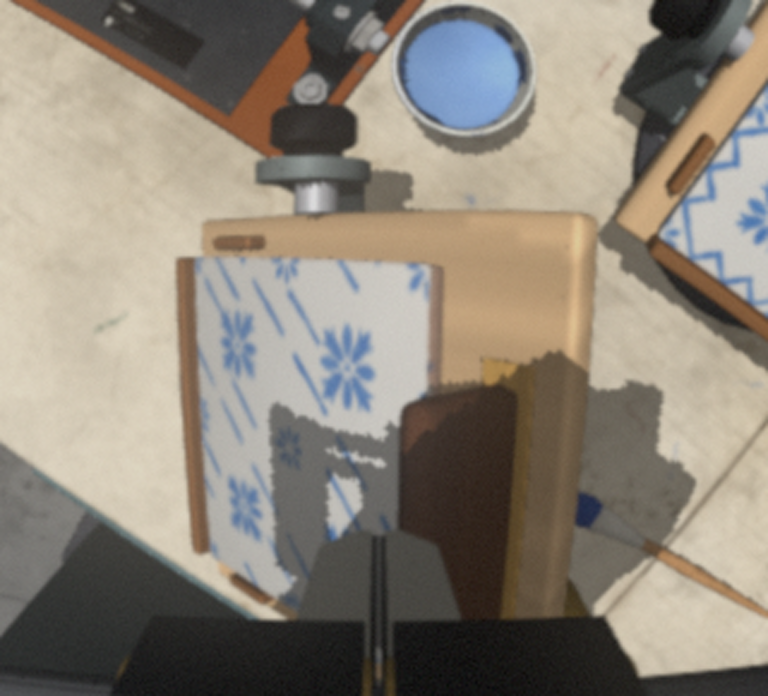

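View pics/s6.png

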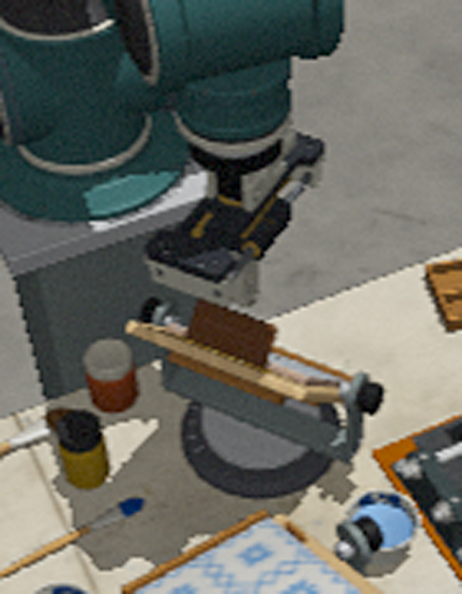

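```bash
python3 - <<'E'
from ov import *
W=np.load("w6p.npy",allow_pickle=True).item(); im=cv2.imread("pics/w6.png")[:,:,::-1] if 0 else None
E
ls pics | head -40
python3 - <<'E'
from ov import *
W=np.load("w6p.npy",allow_pickle=True).item()
o=[("wrist",W,[T["l+"],T["h+"],(103,92,-6),(81,42,36),(-103,92,-6)],cv([(195,258),(437,263),(570,212),(402,408),(205,222)],(100,0),2.4))]
for q0 in ([.5345,-.0055,-.96,.7],):
  def f(v): return (proj("wrist",pts([.5345,-.0055,v[0],v[1]],o[0][2]),W)-o[0][3]).ravel()
  r=least_squares(f,[-.96,.7],loss="soft_l1"); print(np.degrees(r.x),r.fun.reshape(-1,2).round(1))
E
```

```text
ov24.png
ov46.png
s1.png
s2.png
s3.png
s5.png
s6.png
sc0e.png
scene0.png
side0.png
side1.png
side1e.png
w1.png
w1e.png
w1z.png
w2.png
w2a.png
w2b.png
w2z.png
w3.png
w3f.png
w3z.png
w4.png
w4z.png
w5.png
w5z.png
w6.png
w6z.png
wrist0.png
[-55.5378695   47.19975409] [[ 0.5 -2.1]
 [-0.1 -0.2]
 [ 0.9 -0.3]
 [-0.9 -5.4]
 [-3.3 -1.8]]
```

Request:
step_arm --moves '[{"fingers": 255, "tx": 0, "ty": -1.9, "tz": 0, "yaw": 0}, {"fingers": 255, "tx": 0, "ty": -1.9, "tz": 2.3, "yaw": 0}, {"fingers": 255, "tx": 0, "ty": -1.9, "tz": 2.3, "yaw": 0}, {"fingers": 255, "tx": 0, "ty": -1.3, "tz": 2.3, "yaw": 0}, {"fingers": 255, "tx": 0, "ty": -0.7, "tz": 2.3, "yaw": 0}, {"fingers": 255, "tx": 0, "ty": -0.1, "tz": 2.3, "yaw": 0}, {"fingers": 255, "tx": 0, "ty": 0.3, "tz": 2.3, "yaw": 0}]'

```text
t: 9.18
eef_pos: [0.5499, -0.0254, 0.1608]
orientation: [0.952, 0.307, -0.0, -0.001]
wrist_force: [-3.6, 5.5, 0.1]
width: 0.0002
```

Run:
```python
from fit import *
np.set_printoptions(precision=4,suppress=True)
s=sensors.state(); print(s["t"],s["eef_pos"],s["wrist_force"],s["torque"])
p=cams.camera_params("wrist"); np.save("w7p.npy",p,allow_pickle=True)
im=snap("wrist","w7"); save(im,"w7z",(100,0,420,290),2.4)
```

```text
9.175 [ 0.5499 -0.0254  0.1608] [-3.5946  5.5234  0.0751] [ 0.9051  0.5516 -0.0023]
```

View pics/w7z.png

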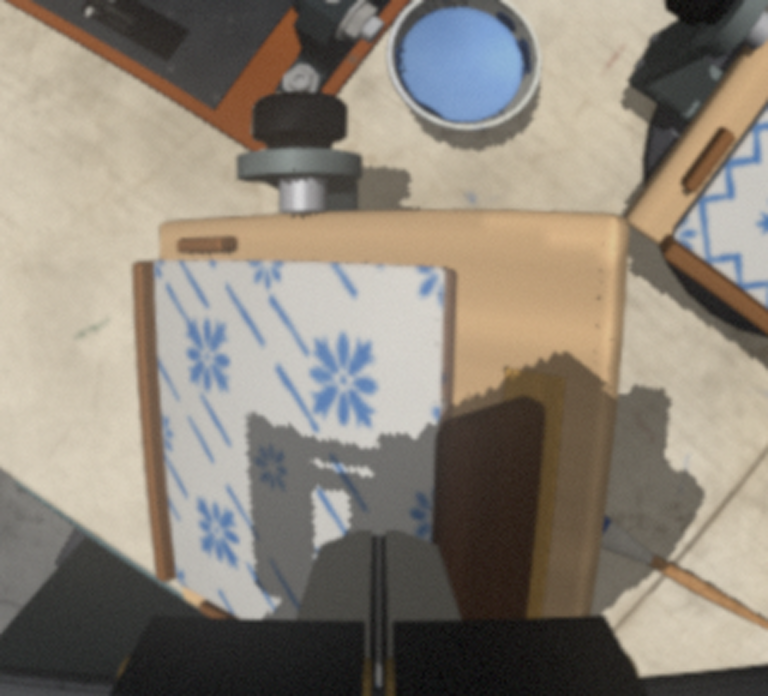

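```bash
cat >> fit.py <<'E'
def fit2(cam,p,L,px,q0=(-.96,.7),c=(.5345,-.0055)):
  def f(v): return (proj(cam,pts([c[0],c[1],v[0],v[1]],L),p)-px).ravel()
  r=least_squares(f,q0,loss="soft_l1"); return np.degrees(r.x),f(r.x).reshape(-1,2).round(1)
E
python3 - <<'E'
from fit import *
W=np.load("w7p.npy",allow_pickle=True).item()
print(fit2("wrist",W,[T["l+"],T["h+"],(103,92,-6),(81,42,36),(-103,92,-6)],cv([(155,262),(445,270),(600,212),(438,425),(162,222)],(100,0),2.4)))
E
```

```text
(array([-55.20922209,  40.5455057 ]), array([[ 0.6, -2. ],
       [ 1.6, -2. ],
       [ 1.2, -0.6],
       [-3.3, -4.9],
       [-3. , -1.3]]))
```

Request:
step_arm --moves '[{"fingers": 255, "tx": 0, "ty": 0.5, "tz": 0.2, "yaw": 0}, {"fingers": 255, "tx": 0, "ty": 1.0, "tz": 0.5, "yaw": 0}, {"fingers": 255, "tx": 0, "ty": 1.5, "tz": 0.9, "yaw": 0}, {"fingers": 255, "tx": 0, "ty": 2.1, "tz": 1.3, "yaw": 0}, {"fingers": 255, "tx": 0, "ty": 2.1, "tz": 1.3, "yaw": 0}]'

```text
t: 9.85
eef_pos: [0.5622, -0.0428, 0.1474]
orientation: [0.952, 0.307, -0.0, -0.0]
wrist_force: [0.7, 0.5, -0.3]
width: 0.0004
```

Run:
```python
from fit import *
np.set_printoptions(precision=4,suppress=True)
s=sensors.state(); print(s["t"],s["eef_pos"],s["wrist_force"],s["torque"])
p=cams.camera_params("wrist"); np.save("w8p.npy",p,allow_pickle=True)
im=snap("wrist","w8"); save(im,"w8z",(100,0,420,290),2.4)
im=snap("side","side8",(200,150,340,280),5)
```

```text
9.85 [ 0.5622 -0.0428  0.1474] [ 0.6687  0.5415 -0.3064] [-0.01    0.0169 -0.0114]
```

View pics/w8z.png

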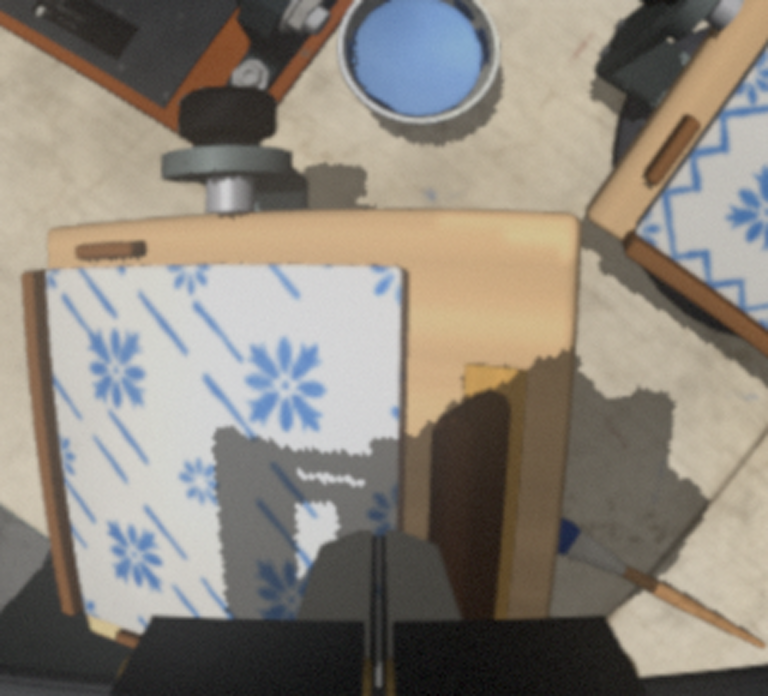

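View pics/side8.png

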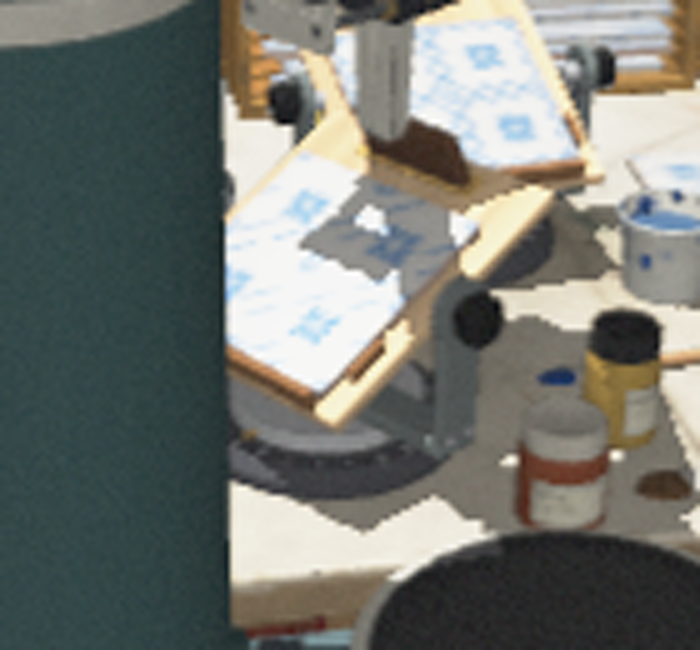

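Run:
```python
from fit import *
W=np.load("w8p.npy",allow_pickle=True).item();D=cams.camera_params("side")
print(fit2("wrist",W,[T["l+"],T["h+"],(103,92,-6),(-103,92,-6)],cv([(45,272),(405,265),(572,213),(50,230)],(100,0),2.4)))
print(fit2("side",D,[T["l-"],T["h-"],(103,-92,-6)],cv([(318,392),(478,232),(550,188)],(200,150),5)))
q=[.5345,-.0055,np.radians(-55),np.radians(24)]
print(proj("side",pts(q,[(81,-42,36),(81,42,36),(87,0,36)]),D)*5-np.array([200,150])*5)
s=sensors.state(); Rm=R.from_quat(s["orientation"]).as_matrix()
for d in (0,-.02,-.03,-.04): print(d,proj("side",s["eef_pos"]+Rm@[0,0,d],D)*5-np.array([200,150])*5)
```

```text
(array([-55.32167392,  24.86160444]), array([[ 2.4, -2.9],
       [ 0.7,  0. ],
       [-3.2, -0.8],
       [-2.7, -2.6]]))
(array([-55.97402063,  25.62785231]), array([[-0.1,  0.4],
       [ 0.8, -2.4],
       [-0.1,  0.8]]))
[[446.84855198 140.71838446]
 [347.03072928 101.7556684 ]
 [402.08214214 114.72317249]]
0 [[378.47225814 189.97139306]]
-0.02 [[379.06169671 160.56521166]]
-0.03 [[379.35947331 145.7095958 ]]
-0.04 [[379.65931642 130.75088518]]
```

Request:
step_arm --moves '[{"fingers": 115, "tx": 0, "ty": 0, "tz": -4.2, "yaw": 0}, {"fingers": 115, "tx": 0, "ty": 2.3, "tz": -4.2, "yaw": 0}, {"fingers": 115, "tx": 0, "ty": 2.3, "tz": -4.2, "yaw": 0}, {"fingers": 115, "tx": 0, "ty": 2.3, "tz": -4.2, "yaw": 0}, {"fingers": 115, "tx": 0, "ty": 2.3, "tz": -4.2, "yaw": 0}, {"fingers": 115, "tx": 0, "ty": 2.3, "tz": -1, "yaw": 0}, {"fingers": 115, "tx": 0, "ty": 2.3, "tz": 0.3, "yaw": 0}, {"fingers": 115, "tx": 0, "ty": 2.3, "tz": 0.3, "yaw": 0}]'

```text
t: 10.95
eef_pos: [0.5749, -0.0609, 0.1436]
orientation: [0.952, 0.307, -0.001, -0.0]
wrist_force: [0.2, -0.3, 0.6]
width: 0.051
```

Run:
```python
from fit import *
np.set_printoptions(precision=4,suppress=True)
s=sensors.state(); print(s["t"],s["eef_pos"],s["wrist_force"],s["torque"],s["width"])
im=snap("wrist","w9",(100,100,420,330),2.4)
im=snap("side","side9",(200,130,340,260),5)
```

```text
10.95 [ 0.5749 -0.0609  0.1436] [ 0.2462 -0.3034  0.6259] [-0.0097 -0.0601 -0.0289] 0.05097089974836984
```

View pics/w9.png

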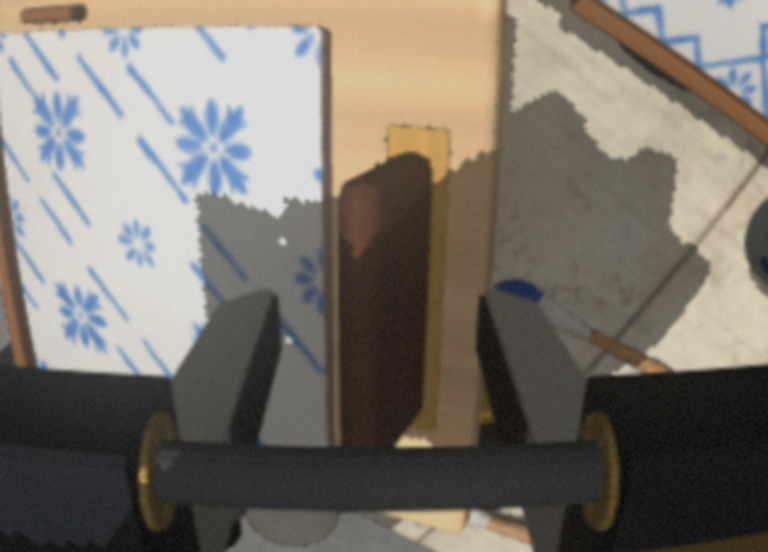

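View pics/side9.png

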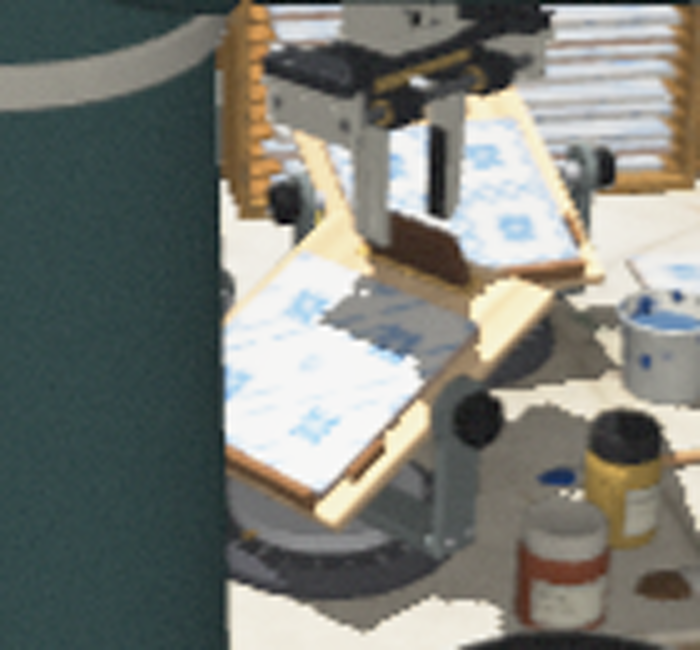

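Request:
step_arm --moves '[{"fingers": 255, "tx": 0, "ty": 0, "tz": 0, "yaw": 0}, {"fingers": 255, "tx": 0, "ty": 0, "tz": 0, "yaw": 0}, {"fingers": 255, "tx": 0, "ty": 0, "tz": 0, "yaw": 0}, {"fingers": 255, "tx": 0, "ty": 0, "tz": 0, "yaw": 0}, {"fingers": 255, "tx": 0, "ty": 0, "tz": 0, "yaw": 0}, {"fingers": 255, "tx": 0, "ty": 0, "tz": 0, "yaw": 0}]'

```text
t: 11.8
eef_pos: [0.5741, -0.0595, 0.1428]
orientation: [0.951, 0.308, -0.001, -0.002]
wrist_force: [-6.6, 11.9, -7.6]
width: 0.0143
```

Run:
```python
from fit import *
np.set_printoptions(precision=4,suppress=True)
s=sensors.state(); print(s["t"],s["eef_pos"],s["wrist_force"],s["torque"],s["width"])
p=cams.camera_params("wrist"); np.save("w10p.npy",p,allow_pickle=True)
im=snap("wrist","w10",(60,60,380,310),2.4)
im=snap("side","side10",(200,130,340,260),5)
```

```text
11.8 [ 0.5741 -0.0595  0.1428] [-6.6273 11.9213 -7.5943] [ 1.9432  1.0136 -0.0218] 0.01429018003264533
```

View pics/w10.png

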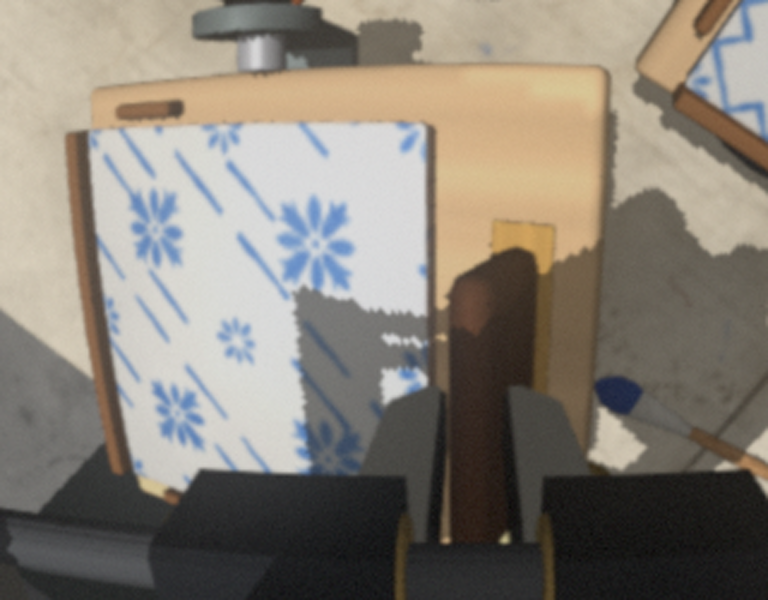

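View pics/side10.png

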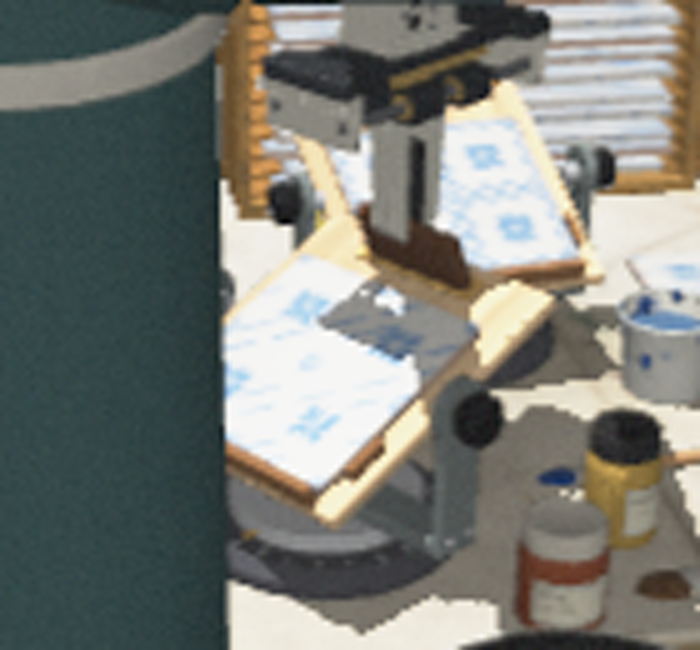

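Request:
step_arm --moves '[{"fingers": 255, "tx": 0.95, "ty": -0.07, "tz": 0, "yaw": -8}, {"fingers": 255, "tx": 1.89, "ty": -0.27, "tz": 0, "yaw": -16}, {"fingers": 255, "tx": 2.79, "ty": -0.59, "tz": 0, "yaw": -24}, {"fingers": 255, "tx": 3.63, "ty": -1.04, "tz": 0, "yaw": -32}, {"fingers": 255, "tx": 4.41, "ty": -1.6, "tz": 0, "yaw": -40}, {"fingers": 255, "tx": 5.1, "ty": -2.27, "tz": 0, "yaw": -48}, {"fingers": 255, "tx": 5.68, "ty": -3.02, "tz": 0, "yaw": -56}, {"fingers": 255, "tx": 6.08, "ty": -3.68, "tz": 0, "yaw": -62.5}, {"fingers": 255, "tx": 6.08, "ty": -3.68, "tz": 0, "yaw": -62.5}]'

```text
t: 13.02
eef_pos: [0.6018, 0.0053, 0.1425]
orientation: [0.653, 0.757, -0.001, -0.002]
wrist_force: [-6.4, 6.5, -10.7]
width: 0.0143
```

Run:
```python
from fit import *
np.set_printoptions(precision=4,suppress=True)
s=sensors.state(); print(s["t"],s["eef_pos"],s["wrist_force"],s["torque"],s["width"])
p=cams.camera_params("wrist"); np.save("w11p.npy",p,allow_pickle=True)
im=snap("wrist","w11",(100,0,420,250),2.4)
im=snap("side","side11",(200,130,340,260),5)
im=snap("scene","s11",(190,100,330,300),3)
```

```text
13.025 [0.6018 0.0053 0.1425] [ -6.4263   6.5484 -10.7219] [ 1.1602  0.7505 -0.262 ] 0.014260790871287787
```

View pics/w11.png

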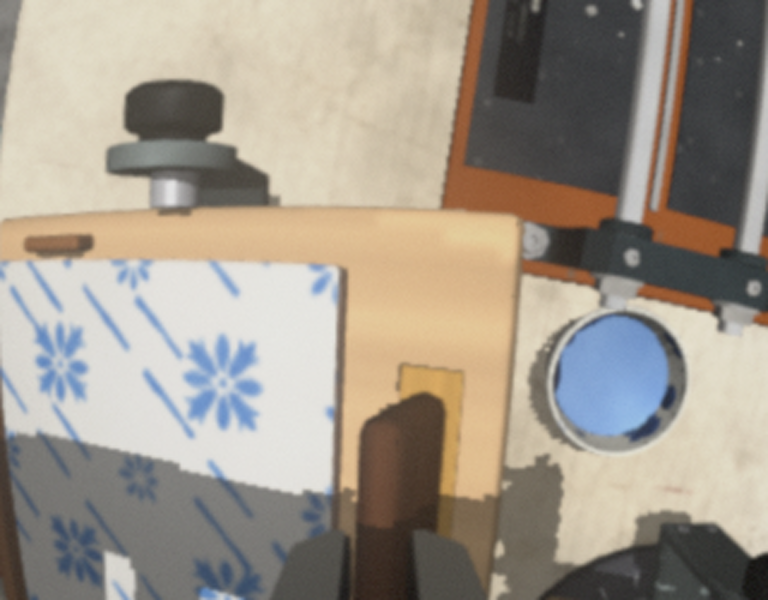

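View pics/side11.png

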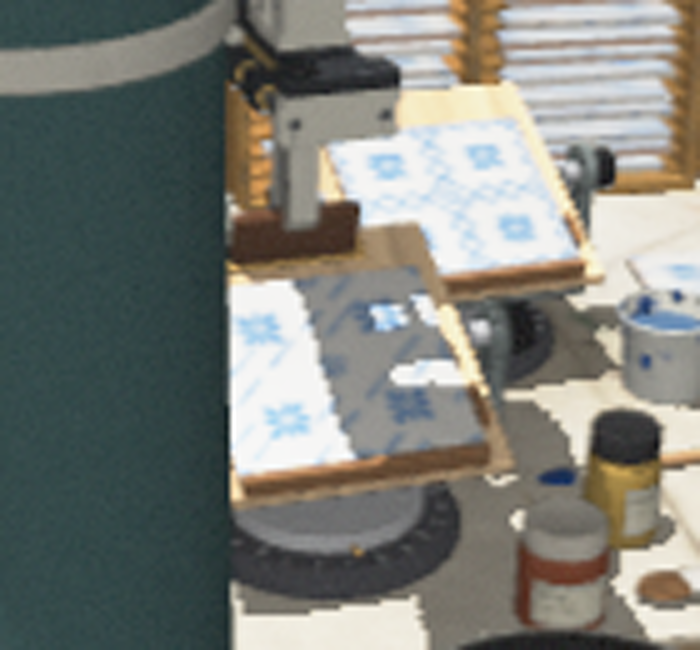

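View pics/s11.png

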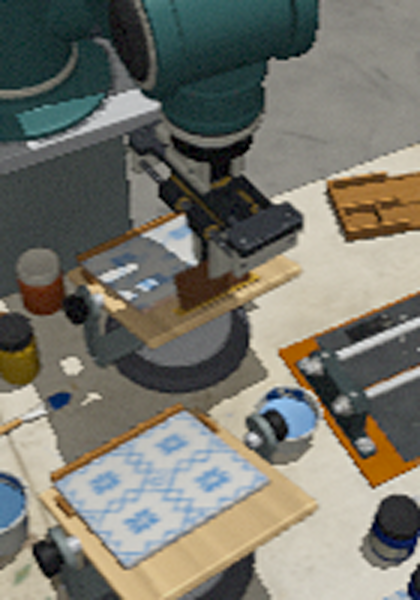

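Request:
step_arm --moves '[{"fingers": 130, "tx": 0, "ty": 0, "tz": 0, "yaw": 0}, {"fingers": 130, "tx": 0, "ty": 0, "tz": 0, "yaw": 0}, {"fingers": 130, "tx": 0, "ty": 0, "tz": 0, "yaw": 0}, {"fingers": 130, "tx": 0, "ty": 0, "tz": -5, "yaw": 0}, {"fingers": 130, "tx": 0, "ty": 0, "tz": -10, "yaw": 0}, {"fingers": 130, "tx": -3, "ty": 0, "tz": -16, "yaw": 0}, {"fingers": 130, "tx": -6, "ty": 0, "tz": -20, "yaw": 0}, {"fingers": 130, "tx": -6, "ty": 0, "tz": -20, "yaw": 0}]'

```text
t: 14.18
eef_pos: [0.6127, -0.0569, 0.3483]
orientation: [0.655, 0.756, 0.001, 0.002]
wrist_force: [0.4, -0.1, 0.0]
width: 0.0461
```

Run:
```python
from fit import *
np.set_printoptions(precision=4,suppress=True)
s=sensors.state(); print(s["t"],s["eef_pos"],s["wrist_force"],s["torque"],s["width"])
p=cams.camera_params("wrist"); np.save("w12p.npy",p,allow_pickle=True)
im=snap("wrist","w12"); save(im,"w12z",None,1.56)
im=snap("scene","s12"); save(im,"s12z",(190,100,330,320),2.7)
im=snap("side","side12"); save(im,"side12z",(200,130,340,260),5)
```

```text
14.175 [ 0.6127 -0.0569  0.3483] [ 0.4419 -0.059   0.0067] [-0.0362 -0.1009  0.0357] 0.046101699754924404
```

View pics/w12z.png

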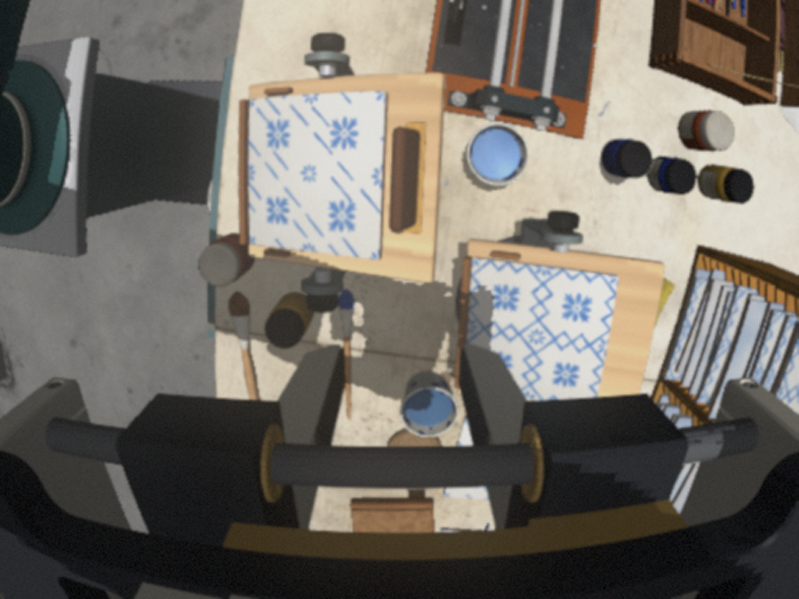

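View pics/s12z.png

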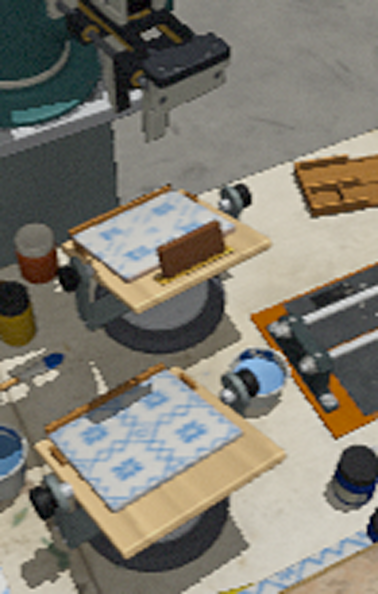

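View pics/side12z.png

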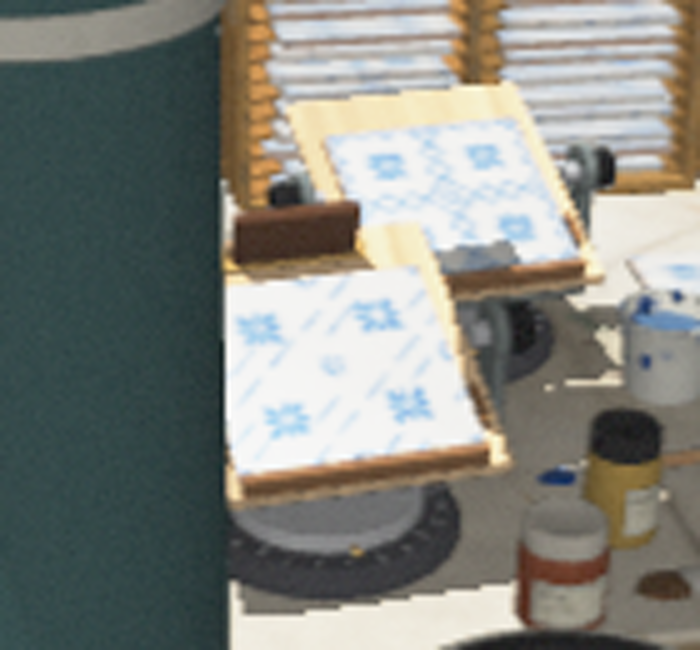

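Run:
```python
from h import *
im=cv2.imread("pics/w12.png")[:,:,::-1]; save(im,"w12a",(145,40,295,190),4.5);save(im,"w12b",(285,135,440,265),4.5)
im=cv2.imread("pics/s12.png")[:,:,::-1]; save(im,"s12a",(205,155,305,320),4)
```

```text
(no output)
```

View pics/w12a.png

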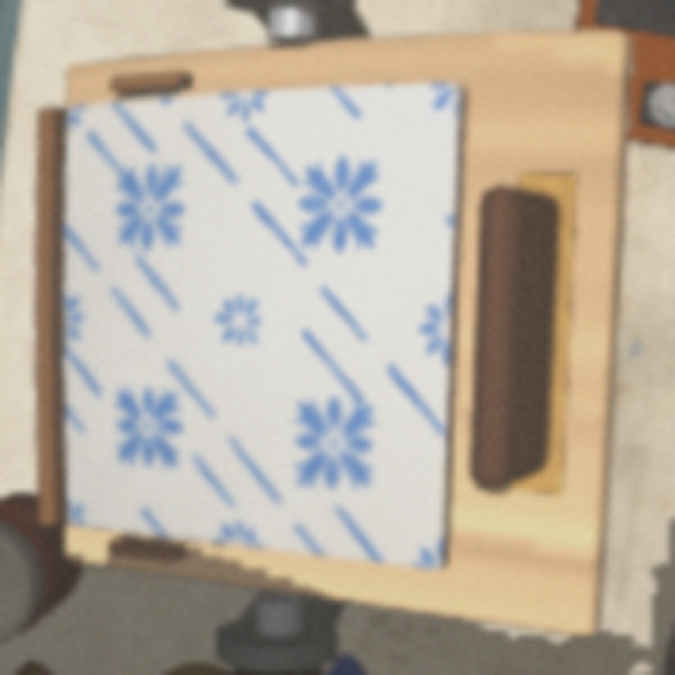

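View pics/w12b.png

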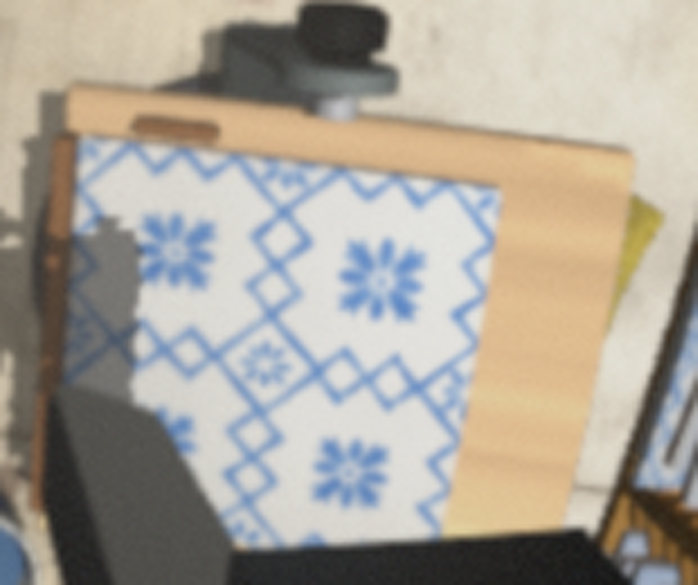

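View pics/s12a.png

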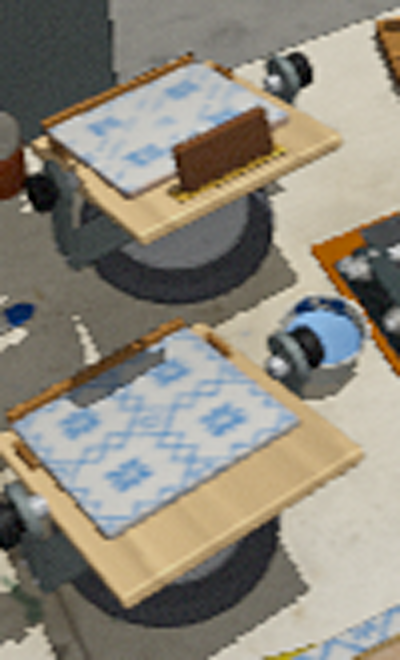

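Run:
```python
from fit import *
np.set_printoptions(precision=2,suppress=True)
S=cams.camera_params("scene");D=cams.camera_params("side")
L=lambda n: np.load(n,allow_pickle=True).item()
W2,W12=L("w2p.npy"),L("w12p.npy")
Bp,Bm=(103,92,-6),(103,-92,-6)
op=[("scene",S,[T["l-"],T["l+"],T["h+"],T["h-"],Bm,Bp],cv([(15,422),(183,325),(300,422),(112,535),(122,595),(362,452)],(205,155),4)),
("scene",S,[T["l-"],T["l+"],T["h+"],T["h-"],Bm,Bp],cv([(55,362),(222,272),(323,360),(147,470),(155,524),(382,386)],(195,165),3.8)),
("wrist",W2,[T["h+"],T["h-"],T["l-"],T["l+"],Bm],cv([(313,38),(660,302),(403,612),(80,402),(750,228)],(290,0),4.2)),
("wrist",W12,[T["l+"],T["h+"],Bp],cv([(77,135),(500,187),(630,152)],(285,135),4.5)),
("side",D,[T["l-"],T["h+"],T["h-"],Bp,Bm],cv([(585,262),(330,140),(522,118),(290,105),(512,85)],(200,130),5))]
np.save("op.npy",np.array([0]))
qs=[]
for o in [op,op[:1],op[2:3],op[4:]]:
  q,res,sd=fit(o,[.78,-.13,.1,.4]);print("pat",q.round(4),np.degrees(q[2:]),np.abs(res).mean())
oe=[("wrist",W12,[T["l+"],T["h+"],T["h-"],T["l-"],Bp,Bm,(81,42,36),(81,-42,36)],cv([(65,105),(462,87),(443,568),(65,525),(620,35),(597,632),(488,188),(482,490)],(145,40),4.5)),
("scene",S,[T["l-"],T["l+"],T["h+"],T["h-"],Bm,Bp],cv([(45,127),(205,62),(288,122),(130,195),(148,232),(340,140)],(205,155),4)),
("side",D,[T["l-"],T["h-"]],cv([(490,440),(420,265)],(200,130),5))]
for o in [oe,oe[:1],oe[1:2]]:
  q,res,sd=fit(o,[.53,-.0,.1,.4]);print("eas",q.round(4),np.degrees(q[2:]),np.abs(res).mean())
```

```text
pat [ 0.78 -0.13  0.12  0.4 ] [ 7.14 22.8 ] 0.794009055098222
pat [ 0.78 -0.13  0.12  0.38] [ 6.88 21.61] 0.5659237991445778
pat [ 0.78 -0.14  0.13  0.4 ] [ 7.7  22.99] 0.6347483594866163
pat [ 0.78 -0.14  0.13  0.41] [ 7.29 23.75] 0.49500349324156045
eas [ 0.54 -0.01  0.1   0.34] [ 5.66 19.49] 0.7859670235471863
eas [ 0.54 -0.01  0.1   0.33] [ 5.76 19.19] 0.7912418704381317
eas [ 0.54 -0.    0.08  0.36] [ 4.47 20.81] 0.8793615359127026
```

```bash
cat > mv.py <<'E'
from h import *
def mv(target,yhead=None):
    s=sensors.state();Rm=R.from_quat(s["orientation"]).as_matrix()
    d=Rm.T@(np.array(target)-s["eef_pos"])*100
    yh=np.degrees(np.arctan2(Rm[1,1],Rm[0,1]))
    yaw=None if yhead is None else -((yhead-yh+90)%180-90)
    print("t",s["t"],"eef",s["eef_pos"].round(4),"move cm",d.round(2),"yaw",yaw,"yhead",yh.round(2),"j",s["joint_pos"].round(2))
E
python3 - <<'E'
from mv import *
h=np.radians(5.7)
for c in ([.5345,-.0055],[.537,-.006]): mv([c[0]+.0718*np.cos(h),c[1]+.0718*np.sin(h),.144],6)
E
```

```text
t 14.325 eef [ 0.6118 -0.0549  0.3432] move cm [ 5.67  0.26 19.93] yaw 2.2875204299112397 yhead 8.29 j [-0.13 -0.01  1.31  0.    1.84 -0.28]
t 14.325 eef [ 0.6118 -0.0549  0.3432] move cm [ 5.58  0.5  19.93] yaw 2.2875204299112397 yhead 8.29 j [-0.13 -0.01  1.31  0.    1.84 -0.28]
```

Request:
step_arm --moves '[{"fingers": 145, "tx": 5.6, "ty": 0.38, "tz": 6, "yaw": 2.3}, {"fingers": 145, "tx": 5.6, "ty": 0.38, "tz": 12, "yaw": 2.3}, {"fingers": 145, "tx": 5.6, "ty": 0.38, "tz": 17, "yaw": 2.3}, {"fingers": 145, "tx": 5.6, "ty": 0.38, "tz": 19.9, "yaw": 2.3}, {"fingers": 145, "tx": 5.6, "ty": 0.38, "tz": 19.9, "yaw": 2.3}, {"fingers": 145, "tx": 5.6, "ty": 0.38, "tz": 19.9, "yaw": 2.3}]'

```text
t: 15.08
eef_pos: [0.6079, 0.0012, 0.1466]
orientation: [0.669, 0.743, 0.0, 0.0]
wrist_force: [-0.5, -0.7, 0.6]
width: 0.0402
```

Run:
```python
from mv import *
mv([.5355+.0718*np.cos(.1),-.0057+.0718*np.sin(.1),.144],6)
im=snap("side","side13",(200,110,340,240),5)
im=snap("wrist","w13",(100,90,420,330),2.4)
```

```text
t 15.075 eef [0.6079 0.0012 0.1466] move cm [ 0.04 -0.09  0.26] yaw 0.014227150746833672 yhead 6.01 j [-0.04 -0.02  1.64  0.    1.52 -0.14]
```

View pics/side13.png

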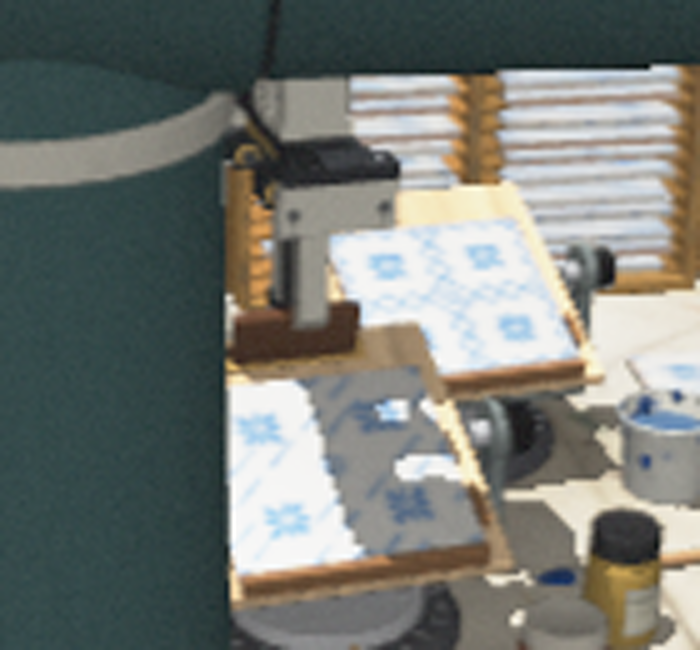

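View pics/w13.png

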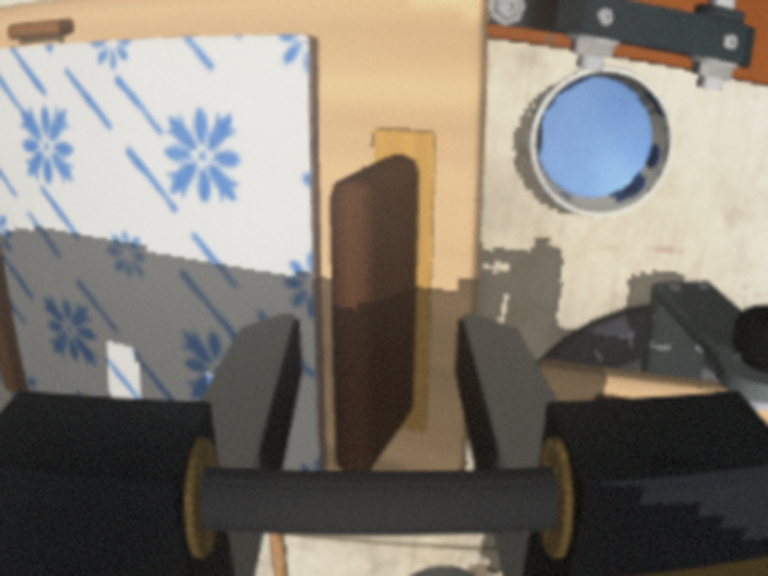

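Request:
step_arm --moves '[{"fingers": 255, "tx": 0, "ty": 0, "tz": 0, "yaw": 0}, {"fingers": 255, "tx": 0, "ty": 0, "tz": 0, "yaw": 0}, {"fingers": 255, "tx": 0, "ty": 0, "tz": 0, "yaw": 0}, {"fingers": 255, "tx": 0, "ty": 0, "tz": 0, "yaw": 0}, {"fingers": 255, "tx": 0.1, "ty": -0.2, "tz": 0, "yaw": -0.8}, {"fingers": 255, "tx": 0.19, "ty": -0.4, "tz": 0, "yaw": -1.5}, {"fingers": 255, "tx": 0.19, "ty": -0.4, "tz": 0, "yaw": -1.5}]'

```text
t: 16.05
eef_pos: [0.603, 0.0021, 0.1447]
orientation: [0.659, 0.752, -0.001, -0.0]
wrist_force: [-2.5, -3.8, -12.2]
width: 0.0122
```

Run:
```python
from mv import *
s=sensors.state();print(s["eef_pos"],s["wrist_force"],s["width"])
im=snap("side","side14",(200,110,340,240),5)
```

```text
[0.60295068 0.00213325 0.14474928] [ -2.50072409  -3.77107126 -12.21126122] 0.012240155139245945
```

View pics/side14.png

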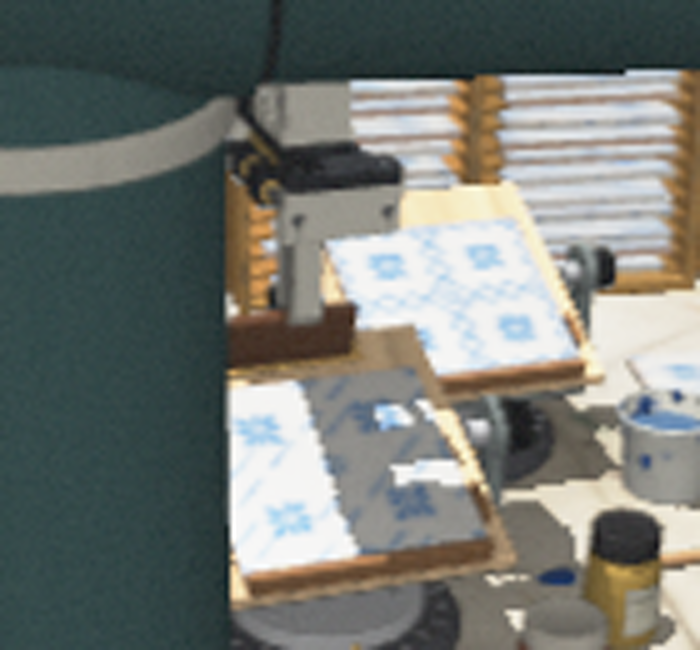

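Request:
step_arm --moves '[{"fingers": 255, "tx": 0, "ty": -0.1, "tz": -0.2, "yaw": 0}, {"fingers": 255, "tx": 0, "ty": -0.15, "tz": -0.4, "yaw": 0}, {"fingers": 255, "tx": 0, "ty": -0.15, "tz": -0.4, "yaw": 0}]'

```text
t: 16.48
eef_pos: [0.6004, 0.0021, 0.1479]
orientation: [0.66, 0.752, -0.002, -0.002]
wrist_force: [-9.7, -3.9, -15.1]
width: 0.0124
```

Run:
```python
from fit import *
s=sensors.state();print(s["eef_pos"],s["wrist_force"],s["width"])
im=snap("side","side15",(200,110,340,240),5)
p=cams.camera_params("wrist"); np.save("w15p.npy",p,allow_pickle=True)
im=snap("wrist","w15",(100,0,420,250),2.4)
```

```text
[0.60035902 0.00207089 0.14791391] [ -9.65516293  -3.85866368 -15.05257417] 0.012374054439883018
```

View pics/side15.png

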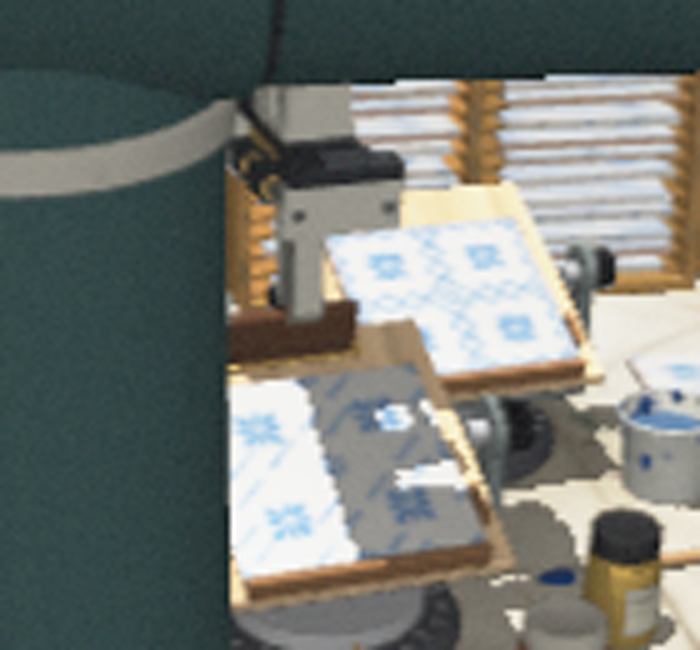

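View pics/w15.png

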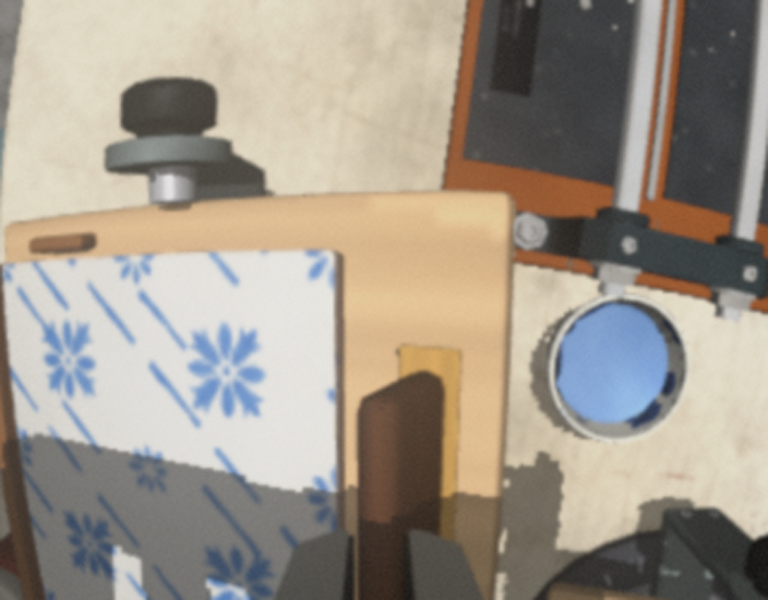

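Request:
step_arm --moves '[{"fingers": 255, "tx": 0, "ty": -0.1, "tz": -0.15, "yaw": 0}, {"fingers": 255, "tx": 0, "ty": -0.2, "tz": -0.3, "yaw": 0}, {"fingers": 255, "tx": 0, "ty": -0.2, "tz": -0.3, "yaw": 0}, {"fingers": 140, "tx": 0, "ty": -0.2, "tz": -0.3, "yaw": 0}, {"fingers": 140, "tx": 0, "ty": -0.2, "tz": -0.3, "yaw": 0}, {"fingers": 140, "tx": 0, "ty": -0.2, "tz": -0.3, "yaw": 0}, {"fingers": 140, "tx": 0, "ty": 0.3, "tz": -5, "yaw": 0}, {"fingers": 140, "tx": -1, "ty": 0.3, "tz": -10, "yaw": 0}, {"fingers": 140, "tx": -5, "ty": -4, "tz": -16, "yaw": 0}, {"fingers": 140, "tx": -8, "ty": -4, "tz": -20, "yaw": 0}, {"fingers": 140, "tx": -8, "ty": -4, "tz": -20, "yaw": 0}, {"fingers": 140, "tx": -8, "ty": -4, "tz": -20, "yaw": 0}]'

```text
t: 18.08
eef_pos: [0.5728, -0.0825, 0.3495]
orientation: [0.66, 0.752, 0.0, 0.0]
wrist_force: [-0.0, 0.5, -1.1]
width: 0.042
```

Run:
```python
from h import *
s=sensors.state();print(s["eef_pos"],s["wrist_force"],s["width"])
p=cams.camera_params("wrist"); np.save("w16p.npy",p,allow_pickle=True)
im=snap("wrist","w16"); save(im,"w16z",None,1.56)
im=snap("scene","s16"); save(im,"s16a",(205,155,305,320),4)
im=snap("side","side16"); save(im,"side16z",(200,130,340,260),5)
```

```text
[ 0.5728445  -0.08248323  0.3494888 ] [-0.03624415  0.46795381 -1.12082473] 0.0419563488305883
```

View pics/w16z.png

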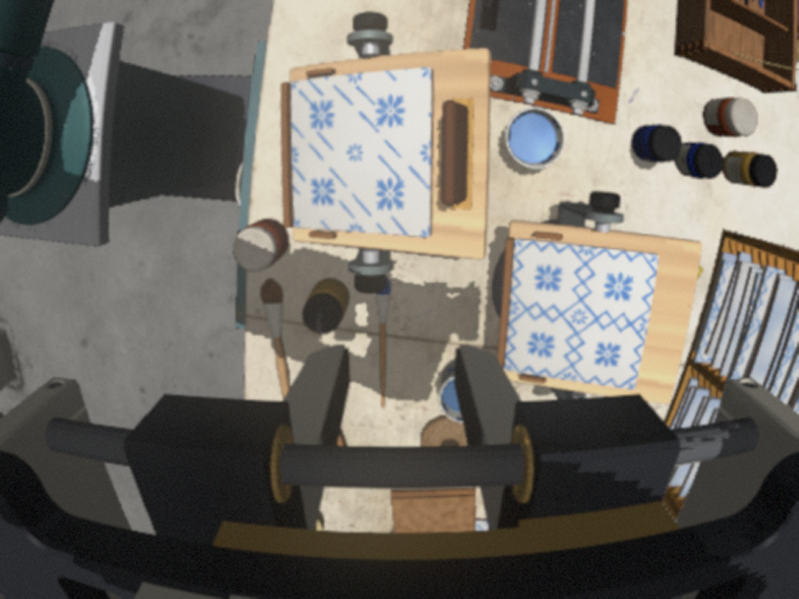

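View pics/s16a.png

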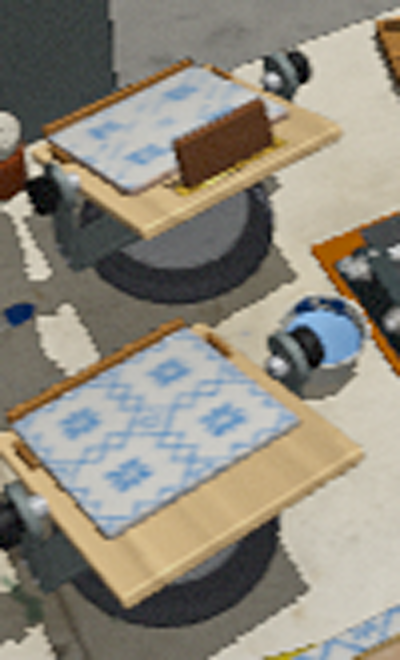

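View pics/side16z.png

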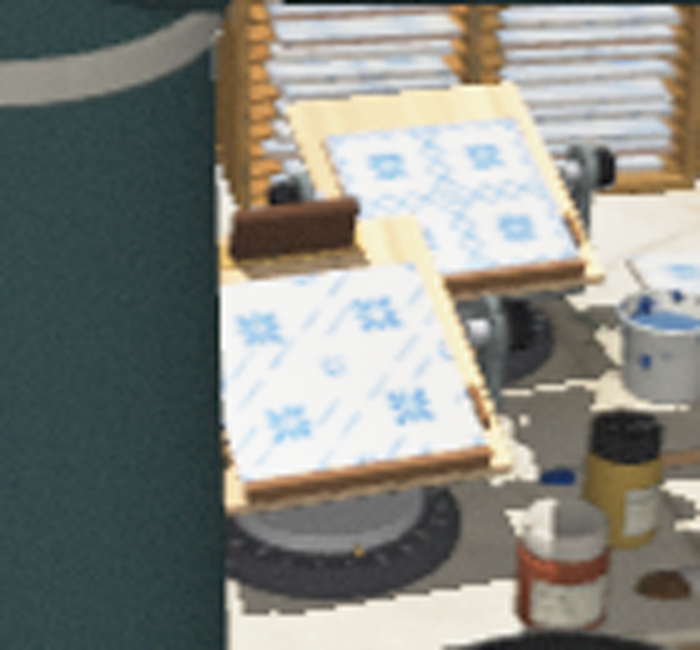

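Run:
```python
from h import *
im=cv2.imread("pics/w16.png")[:,:,::-1]; save(im,"w16a",(170,20,320,180),4.5);save(im,"w16b",(310,130,460,260),4.5)
```

```text
(no output)
```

View pics/w16a.png

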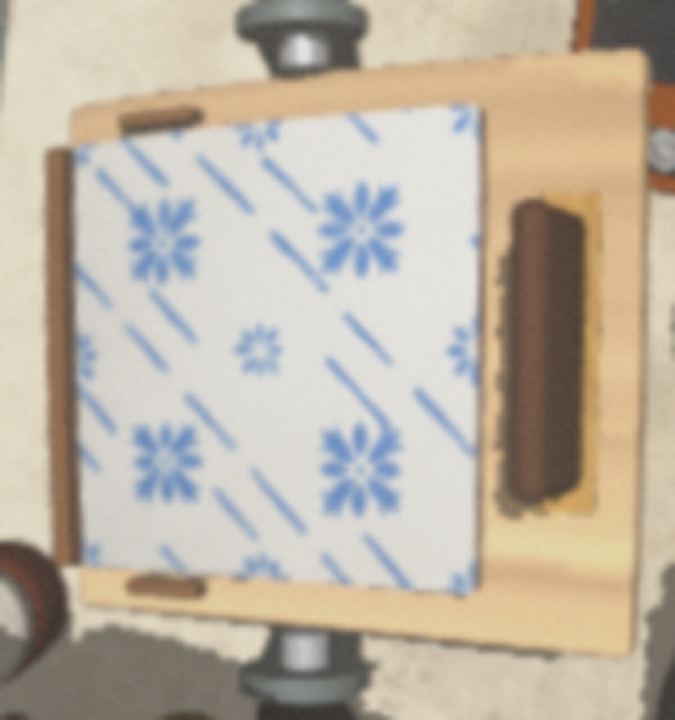

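View pics/w16b.png

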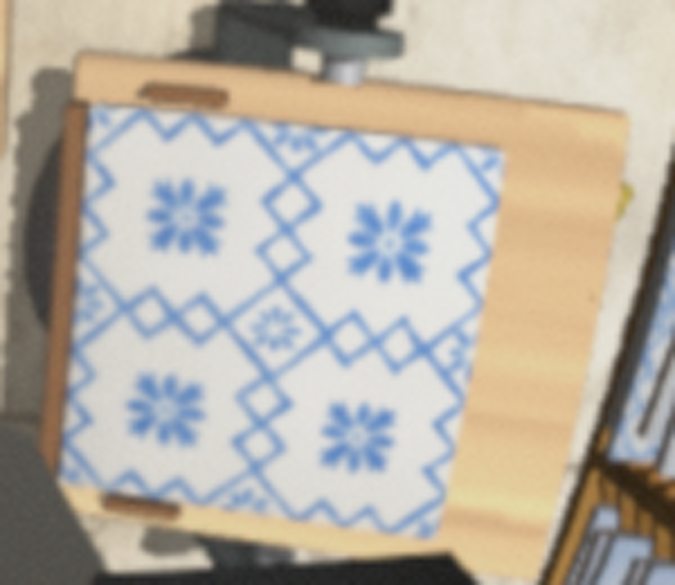

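Run:
```python
from fit import *
np.set_printoptions(precision=2,suppress=True)
S=cams.camera_params("scene");D=cams.camera_params("side")
L=lambda n: np.load(n,allow_pickle=True).item()
W=L("w16p.npy");Bp,Bm=(103,92,-6),(103,-92,-6)
A=37.5
F=[(-14-A,A,2),(-14+A,A,2),(-14+A,-A,2),(-14-A,-A,2),(-14,0,2)]
TT=[T["l+"],T["h+"],T["h-"],T["l-"]]
def ok(n,o,q0):
  q,res,sd=fit(o,q0);print(n,q.round(4),np.degrees(q[2:]),np.abs(res).mean()); return q
pw=("wrist",W,TT+F,cv([(88,103),(507,152),(437,538),(62,485),(185,217),(388,242),(358,437),(167,410),(273,328)],(310,130),4.5))
ew=("wrist",W,TT+F,cv([(77,150),(482,107),(478,593),(80,568),(163,242),(362,230),(360,470),(167,462),(257,348)],(170,20),4.5))
ps=("scene",S,[T["l-"],T["l+"],T["h+"],T["h-"],Bm,Bp],cv([(15,422),(183,325),(300,422),(112,535),(122,595),(362,452)],(205,155),4))
es=("scene",S,[T["l-"],T["l+"],T["h-"],Bm,Bp],cv([(45,130),(205,65),(128,193),(148,228),(342,133)],(205,155),4))
pd=("side",D,[T["l-"],T["h+"],T["h-"],Bp,Bm],cv([(585,262),(330,140),(522,118),(290,105),(512,85)],(200,130),5))
ed=("side",D,[T["l-"],T["h-"],Bm],cv([(488,443),(416,263),(418,216)],(200,130),5))
n=lambda q:frame(q[2],q[3])[2]
for p,e in (([pw],[ew]),([pw,ps],[ew,es]),([ps],[es]),([pw,ps,pd],[ew,es,ed])):
  a=ok("pat",p,[.78,-.13,.1,.4]);b=ok("eas",e,[.53,0,.1,.4]); print("angle",np.degrees(np.arccos(n(a)@n(b))))
```

```text
pat [ 0.78 -0.14  0.13  0.41] [ 7.39 23.58] 0.26999692486502624
eas [ 0.53 -0.01  0.13  0.43] [ 7.23 24.85] 0.492323865385339
angle 1.2701554634907652
pat [ 0.78 -0.14  0.12  0.38] [ 7.15 21.86] 0.4862935570586899
eas [ 0.53 -0.01  0.12  0.42] [ 7.16 24.06] 0.6924138826793664
angle 2.1936654728975573
pat [ 0.78 -0.13  0.12  0.38] [ 6.88 21.61] 0.5659237991445778
eas [ 0.54 -0.    0.09  0.4 ] [ 5.   23.09] 0.7562354874718977
angle 1.6403596977695671
pat [ 0.78 -0.14  0.12  0.39] [ 7.11 22.22] 0.5375527436386157
eas [ 0.53 -0.01  0.13  0.42] [ 7.19 23.98] 0.639627576581686
angle 1.7519520095293373
```

Run:
```python
from mv import *
mv([.49,-.35,.33],0)
```

```text
t 18.225 eef [ 0.5727 -0.0817  0.3479] move cm [-25.52 -11.71   1.8 ] yaw 7.540769263571789 yhead 7.54 j [-0.19 -0.09  1.38  0.    1.85 -0.32]
```

Request:
step_arm --moves '[{"fingers": 140, "tx": -25.5, "ty": -11.7, "tz": 1.8, "yaw": 7.5}, {"fingers": 140, "tx": -25.5, "ty": -11.7, "tz": 1.8, "yaw": 7.5}, {"fingers": 140, "tx": -25.5, "ty": -11.7, "tz": 1.8, "yaw": 7.5}, {"fingers": 140, "tx": -25.5, "ty": -11.7, "tz": 1.8, "yaw": 7.5}, {"fingers": 140, "tx": -25.5, "ty": -11.7, "tz": 1.8, "yaw": 7.5}, {"fingers": 140, "tx": -25.5, "ty": -11.7, "tz": 1.8, "yaw": 7.5}, {"fingers": 140, "tx": -25.5, "ty": -11.7, "tz": 1.8, "yaw": 7.5}]'

```text
t: 19.1
eef_pos: [0.4904, -0.3495, 0.3308]
orientation: [0.707, 0.707, 0.0, -0.0]
wrist_force: [1.0, 0.1, -0.6]
width: 0.0416
```

Run:
```python
from mv import *
mv([.49,-.35,.33],0)
p=cams.camera_params("wrist"); np.save("w17p.npy",p,allow_pickle=True)
im=snap("wrist","w17"); save(im,"w17z",None,1.56)
for n in ("brush_big","brush_big_tip","brush_wood","brush_wood_tip"):
  for q in finder.tip_of("wrist",n)[:2]: print(n,np.array(q["point"]).round(1),q["conf"],onz("wrist",q["point"],.0075 if "big_tip" in n else .005 if "tip" in n else 0,p).round(4))
```

```text
t 19.1 eef [ 0.4904 -0.3495  0.3308] move cm [-0.05 -0.04  0.08] yaw 0.03639897197406583 yhead 0.04 j [-0.66 -0.04  1.36  0.    1.82 -0.66]
brush_big [229.4 112.7] 0.93 [ 0.4409 -0.2945  0.    ]
brush_big_tip [217.6  46. ] 0.6 [ 0.4213 -0.1735  0.0075]
brush_wood [301.7  86. ] 0.98 [ 0.57   -0.2453  0.    ]
brush_wood [215.5  19.6] 0.35 [ 0.4162 -0.1216  0.    ]
brush_wood_tip [298.5  32.2] 0.97 [ 0.5633 -0.1469  0.005 ]
```

View pics/w17z.png

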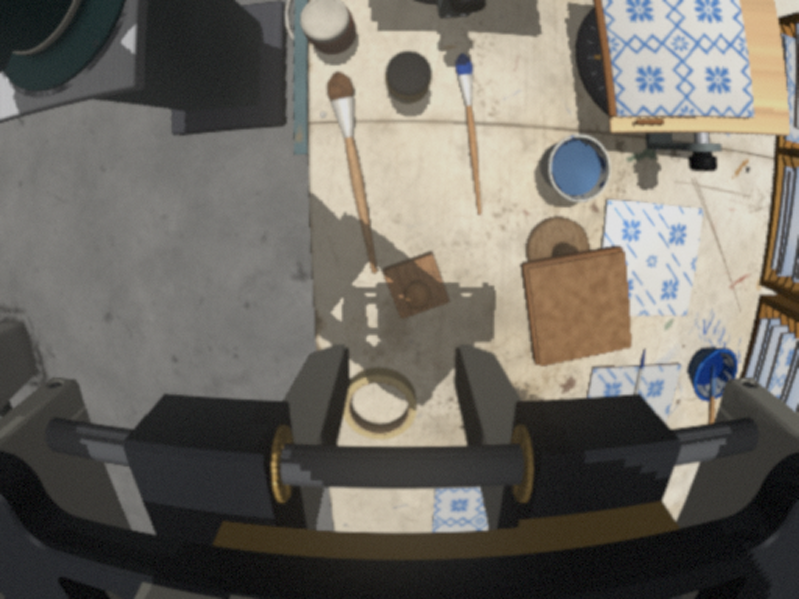

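Run:
```python
from h import *
np.set_printoptions(precision=4,suppress=True)
W=np.load("w17p.npy",allow_pickle=True).item()
for n,a,b,z in (("big",(338,73),(375,271),.0075),("wood",(463,57),(479,213),.005)):
  A=onz("wrist",(np.array(a)+.5)/1.56-.5,z,W);B=onz("wrist",(np.array(b)+.5)/1.56-.5,z,W)
  d=A-B; print(n,A,B,(A+B)/2,np.linalg.norm(d),np.degrees(np.arctan2(d[1],d[0])))
S=cams.camera_params("scene")
# tray from scene0: corner clicks
im=cv2.imread("pics/scene0.png")[:,:,::-1]; save(im,"tray0",(290,140,380,190),8)
im=cv2.imread("pics/side0.png")[:,:,::-1]; save(im,"trays",(75,230,195,275),6)
```

```text
big [ 0.4193 -0.1745  0.0075] [ 0.4596 -0.4055  0.0075] [ 0.4395 -0.29    0.0075] 0.234437418790461 99.8888023126022
wood [ 0.5599 -0.1549  0.005 ] [ 0.5806 -0.3363  0.005 ] [ 0.5702 -0.2456  0.005 ] 0.18249815495450047 96.49293496178191
```

View pics/tray0.png

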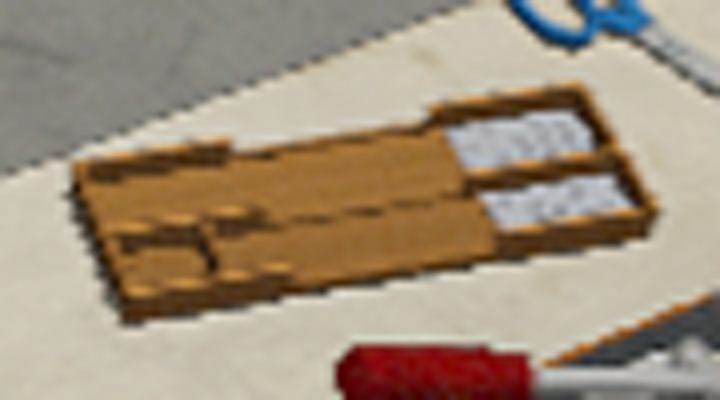

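View pics/trays.png

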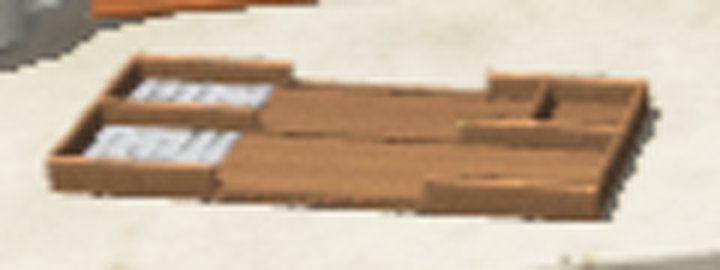

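Run:
```python
from fit import *
np.set_printoptions(precision=4,suppress=True)
S=cams.camera_params("scene");D=cams.camera_params("side")
L=np.array([(-47.5,-133,20),(-47.5,133,20),(47.5,133,20),(47.5,-133,20)])/1000
os=cv([(78,163),(582,88),(655,210),(122,297)],(290,140),8);od=cv([(605,188),(50,160),(138,57),(648,82)],(75,230),6)
def P(q): 
  c,s=np.cos(q[2]),np.sin(q[2]); return L@np.array([[c,s,0],[-s,c,0],[0,0,1]])+[q[0],q[1],0]
for sel in ("s","d","sd"):
  def f(q):
    r=[]
    if "s" in sel: r.append((proj("scene",P(q),S)-os).ravel())
    if "d" in sel: r.append((proj("side",P(q),D)-od).ravel())
    return np.concatenate(r)
  r=least_squares(f,[.485,.39,0]); q=r.x; print(sel,q,np.degrees(q[2]),r.fun.reshape(-1,2).round(1).tolist())
c,s=np.cos(q[2]),np.sin(q[2]);Rt=np.array([[c,-s],[s,c]])
for n,l in (("long",(-.0205,0)),("short",(.0245,.024))): print(n,q[:2]+Rt@l)
```

```text
s [ 0.4864  0.3867 -0.267 ] -15.29934175471283 [[-1.4, -0.2], [0.3, -0.7], [1.0, 0.4], [0.2, 0.2]]
d [ 0.4834  0.3876 -0.2515] -14.409804886000058 [[-0.2, 0.4], [-0.6, 0.3], [-0.4, -0.6], [1.3, -0.6]]
sd [ 0.4849  0.3877 -0.2576] -14.756949409408678 [[-1.4, -0.3], [-0.0, -1.2], [0.9, -0.2], [0.4, 0.1], [-0.5, 0.3], [-0.5, -0.2], [-0.1, -1.0], [1.3, -0.7]]
long [0.465 0.393]
short [0.5147 0.4047]
```

Run:
```python
from mv import *
mv([.4388,-.286,.03],9.9)
```

```text
t 19.35 eef [ 0.4903 -0.3496  0.3315] move cm [ 6.37 -5.15 30.15] yaw -9.837363206313853 yhead 0.06 j [-0.66 -0.04  1.36  0.    1.82 -0.66]
```

Request:
step_arm --moves '[{"fingers": 140, "tx": 6.4, "ty": -5.1, "tz": 6, "yaw": -9.8}, {"fingers": 140, "tx": 6.4, "ty": -5.1, "tz": 12, "yaw": -9.8}, {"fingers": 140, "tx": 6.4, "ty": -5.1, "tz": 18, "yaw": -9.8}, {"fingers": 140, "tx": 6.4, "ty": -5.1, "tz": 24, "yaw": -9.8}, {"fingers": 140, "tx": 6.4, "ty": -5.1, "tz": 30, "yaw": -9.8}, {"fingers": 140, "tx": 6.4, "ty": -5.1, "tz": 30, "yaw": -9.8}, {"fingers": 140, "tx": 6.4, "ty": -5.1, "tz": 30, "yaw": -9.8}]'

```text
t: 20.23
eef_pos: [0.4392, -0.2864, 0.032]
orientation: [0.644, 0.765, -0.0, -0.0]
wrist_force: [-0.0, -0.4, 0.2]
width: 0.0419
```

Run:
```python
from mv import *
mv([.4388,-.286,-.028],9.9)
p=cams.camera_params("wrist")
im=snap("wrist","w18"); save(im,"w18z",None,1.56)
im=snap("side","side18",(280,180,440,280),4.5)
```

```text
t 20.225 eef [ 0.4392 -0.2864  0.032 ] move cm [ 0.04 -0.03  6.  ] yaw -0.08820494061156126 yhead 9.81 j [-0.63 -0.13  1.93  0.    1.34 -0.8 ]
```

View pics/w18z.png

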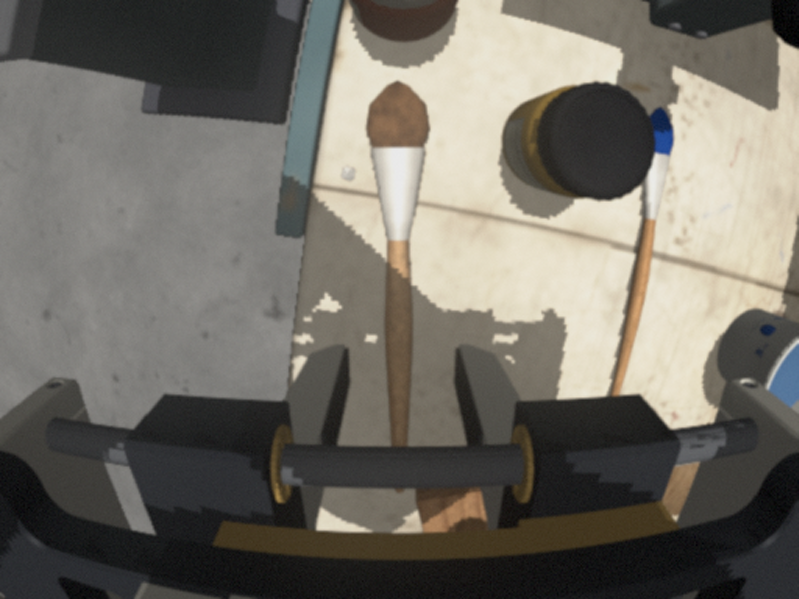

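View pics/side18.png

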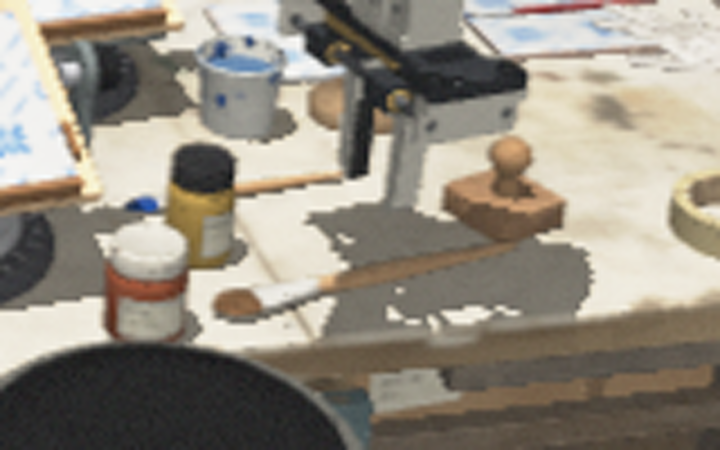

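Request:
step_arm --moves '[{"fingers": 140, "tx": 0, "ty": 0, "tz": 3, "yaw": 0}, {"fingers": 140, "tx": 0, "ty": 0, "tz": 4.5, "yaw": 0}, {"fingers": 140, "tx": 0, "ty": 0, "tz": 5.5, "yaw": 0}, {"fingers": 140, "tx": 0, "ty": 0, "tz": 5.8, "yaw": 0}, {"fingers": 140, "tx": 0, "ty": 0, "tz": 5.8, "yaw": 0}]'

```text
t: 20.95
eef_pos: [0.4392, -0.2866, -0.0261]
orientation: [0.644, 0.765, 0.0, 0.0]
wrist_force: [-0.2, 0.6, -0.6]
width: 0.0419
```

Run:
```python
from mv import *
mv([.4388,-.286,-.028],9.9);print(sensors.state()["wrist_force"])
im=snap("side","side19",(280,180,440,280),4.5)
im=snap("wrist","w19",(100,60,420,330),2.4)
```

```text
t 20.95 eef [ 0.4392 -0.2866 -0.0261] move cm [ 0.07 -0.03  0.19] yaw -0.1087119784910584 yhead 9.79 j [-0.63 -0.08  1.98  0.    1.23 -0.8 ]
[-0.17557523  0.60484755 -0.57055013]
```

View pics/side19.png

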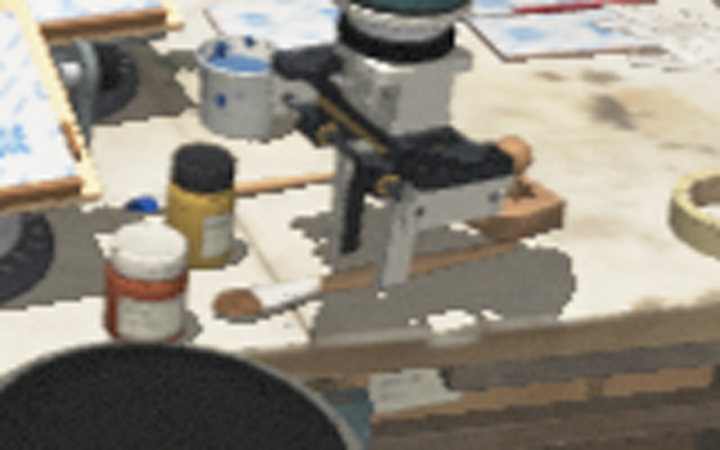

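View pics/w19.png

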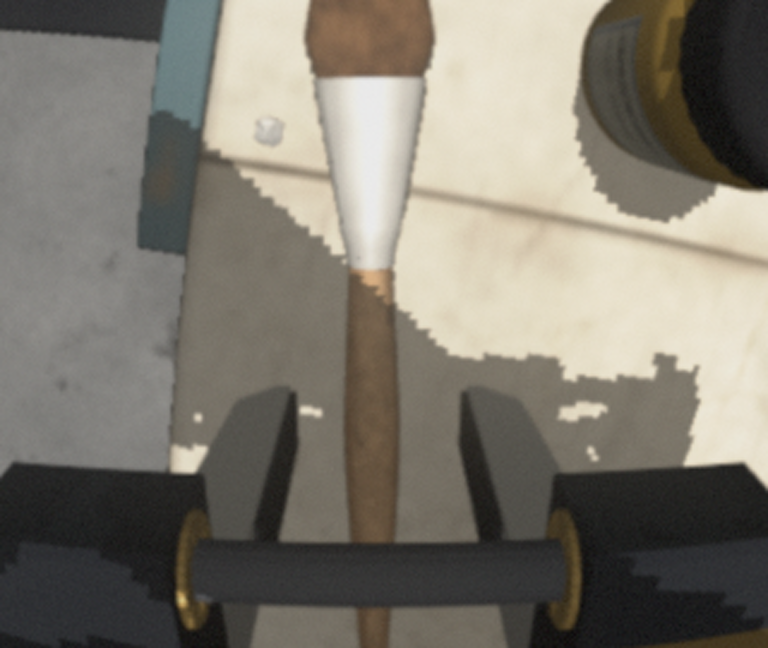

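Request:
step_arm --moves '[{"fingers": 140, "tx": 0, "ty": -0.1, "tz": 0.3, "yaw": 0}, {"fingers": 255, "tx": 0, "ty": -0.1, "tz": 0.3, "yaw": 0}, {"fingers": 255, "tx": 0, "ty": -0.1, "tz": 0.3, "yaw": 0}, {"fingers": 255, "tx": 0, "ty": -0.1, "tz": 0.3, "yaw": 0}, {"fingers": 255, "tx": 0, "ty": -0.1, "tz": 0.3, "yaw": 0}, {"fingers": 255, "tx": 0, "ty": -0.1, "tz": 0.3, "yaw": 0}]'

```text
t: 21.8
eef_pos: [0.438, -0.2866, -0.0296]
orientation: [0.644, 0.765, -0.0, 0.0]
wrist_force: [-0.2, -0.6, -0.3]
width: 0.013
```

Run:
```python
from mv import *
print(sensors.state()["wrist_force"],sensors.state()["width"])
mv([.465,.393,.12],-14.75)
```

```text
[-0.16140017 -0.55346362 -0.28344406] 0.013015335886801448
t 21.8 eef [ 0.438  -0.2866 -0.0296] move cm [ 66.51  14.22 -14.96] yaw 24.540722508534458 yhead 9.79 j [-0.63 -0.07  1.99 -0.    1.23 -0.8 ]
```

Request:
step_arm --moves '[{"fingers": 255, "tx": 0, "ty": 0, "tz": -3, "yaw": 0}, {"fingers": 255, "tx": 0, "ty": 0, "tz": -8, "yaw": 0}, {"fingers": 255, "tx": 0, "ty": 0, "tz": -14, "yaw": 0}, {"fingers": 255, "tx": 0, "ty": 0, "tz": -20, "yaw": 0}, {"fingers": 255, "tx": 2, "ty": 0, "tz": -25, "yaw": 0}, {"fingers": 255, "tx": 8, "ty": 1, "tz": -27, "yaw": 3}, {"fingers": 255, "tx": 14, "ty": 2.5, "tz": -27, "yaw": 6}, {"fingers": 255, "tx": 20, "ty": 4, "tz": -27, "yaw": 9}, {"fingers": 255, "tx": 26, "ty": 5.5, "tz": -27, "yaw": 12}, {"fingers": 255, "tx": 32, "ty": 7, "tz": -27, "yaw": 14}, {"fingers": 255, "tx": 38, "ty": 8.5, "tz": -27, "yaw": 17}, {"fingers": 255, "tx": 44, "ty": 9.5, "tz": -27, "yaw": 20}, {"fingers": 255, "tx": 50, "ty": 11, "tz": -27, "yaw": 22}, {"fingers": 255, "tx": 56, "ty": 12.3, "tz": -27, "yaw": 24.5}, {"fingers": 255, "tx": 62, "ty": 13.5, "tz": -25, "yaw": 24.5}, {"fingers": 255, "tx": 66.5, "ty": 14.2, "tz": -22, "yaw": 24.5}, {"fingers": 255, "tx": 66.5, "ty": 14.2, "tz": -18, "yaw": 24.5}, {"fingers": 255, "tx": 66.5, "ty": 14.2, "tz": -15, "yaw": 24.5}, {"fingers": 255, "tx": 66.5, "ty": 14.2, "tz": -15, "yaw": 24.5}]'

```text
t: 24.18
eef_pos: [0.4638, 0.3922, 0.1181]
orientation: [0.792, 0.611, -0.002, 0.0]
wrist_force: [0.5, -0.3, -1.0]
width: 0.0135
```

Run:
```python
from mv import *
s=sensors.state();print(s["wrist_force"],s["width"])
mv([.465,.393,.12],-14.75)
p=cams.camera_params("wrist");np.save("w20p.npy",p,allow_pickle=True)
im=snap("wrist","w20"); save(im,"w20z",None,1.56)
im=snap("side","side20",(50,120,250,280),4)
im=snap("scene","s20",(260,60,420,200),4)
```

```text
[ 0.54635393 -0.2530227  -1.00545138] 0.013477958502705844
t 24.175 eef [0.4638 0.3922 0.1181] move cm [ 0.1   0.09 -0.19] yaw 0.05130840169427131 yhead -14.7 j [ 0.66 -0.    1.67 -0.    1.48  0.92]
```

View pics/w20z.png

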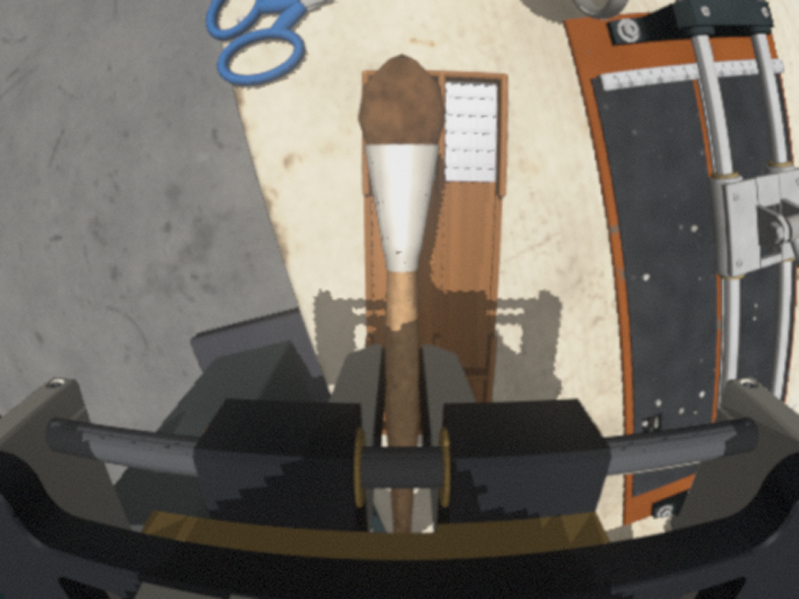

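View pics/side20.png

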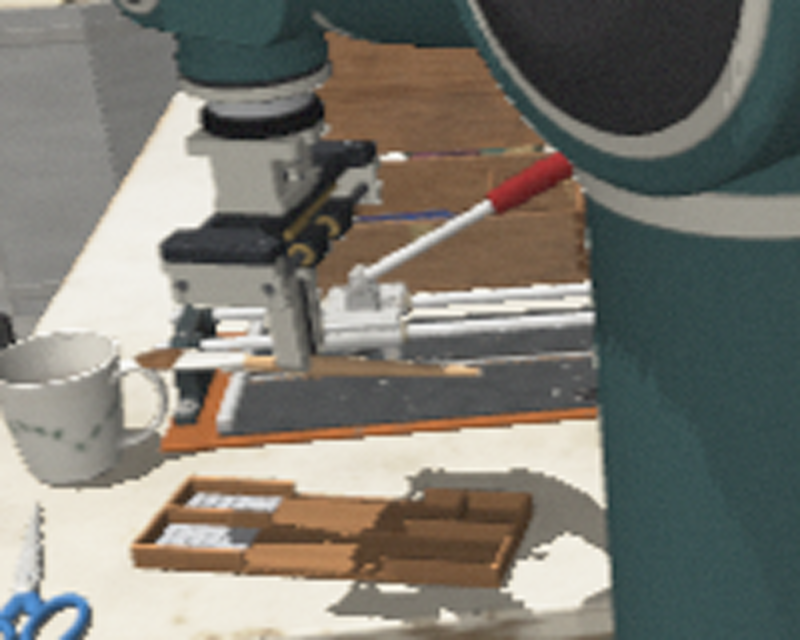

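View pics/s20.png

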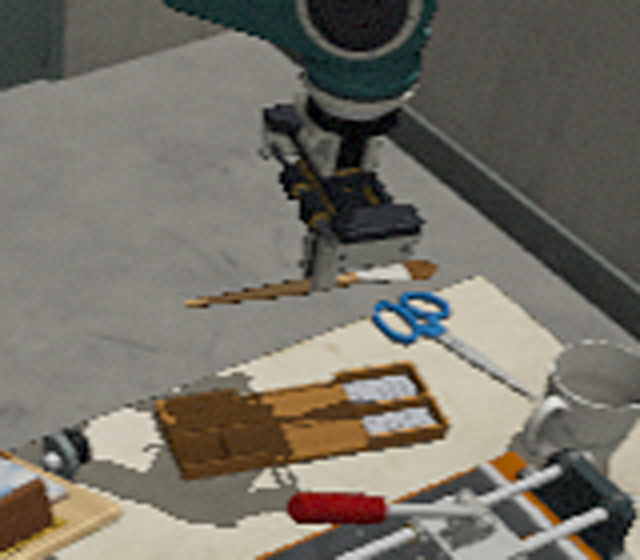

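Run:
```python
from h import *
np.set_printoptions(precision=4,suppress=True)
W=np.load("w20p.npy",allow_pickle=True).item()
g=lambda a,z: onz("wrist",(np.array(a)+.5)/1.56-.5,z,W)
A,B=g((362,72),.02),g((507,74),.02);print(A,B,np.linalg.norm(A-B),np.degrees(np.arctan2(*(B-A)[[1,0]])))
q=np.array([.4849,.3877]);th=np.radians(-14.75);Rt=np.array([[np.cos(th),-np.sin(th)],[np.sin(th),np.cos(th)]])
for n,P in (("A",A),("B",B)): print(n,Rt.T@(P[:2]-q), "expect -+47.5,133")
s=sensors.state()
for z in (.15,.155,.16):
  t=g((403,55),z); print("tip",z,Rt.T@(t[:2]-q)," tcp in tray",Rt.T@(s["eef_pos"][:2]-q))
# divider lines: right edge of tray top rim near (497,395)?
for a in ((443,75),(436,292),(497,200),(499,83),(447,83),(445,180)): print(a,Rt.T@(g(a,.008)[:2]-q),Rt.T@(g(a,.02)[:2]-q))
```

```text
[0.474  0.5284 0.02  ] [0.5649 0.5053 0.02  ] 0.09379000070193262 -14.230029072241411
A [-0.0463  0.1333] expect -+47.5,133
B [0.0475 0.1341] expect -+47.5,133
tip 0.15 [-0.0201  0.1167]  tcp in tray [-0.0203  0.0003]
tip 0.155 [-0.0201  0.1157]  tcp in tray [-0.0203  0.0003]
tip 0.16 [-0.0202  0.1146]  tcp in tray [-0.0203  0.0003]
(443, 75) [0.0066 0.1334] [0.0055 0.1313]
(436, 292) [ 0.0037 -0.0178] [ 0.0028 -0.0141]
(497, 200) [0.0447 0.0485] [0.0422 0.0497]
(499, 83) [0.0446 0.1295] [0.0421 0.1276]
(447, 83) [0.0092 0.1279] [0.0081 0.126 ]
(445, 180) [0.0084 0.0614] [0.0073 0.0621]
```

Request:
step_arm --moves '[{"fingers": 255, "tx": 0.4, "ty": 0.05, "tz": 5, "yaw": 0}, {"fingers": 255, "tx": 0.4, "ty": 0.05, "tz": 10, "yaw": 0}, {"fingers": 255, "tx": 0.4, "ty": 0.05, "tz": 12.5, "yaw": 0}, {"fingers": 255, "tx": 0.4, "ty": 0.05, "tz": 13.6, "yaw": 0}, {"fingers": 255, "tx": 0.4, "ty": 0.05, "tz": 14.1, "yaw": 0}, {"fingers": 255, "tx": 0.4, "ty": 0.05, "tz": 14.3, "yaw": 0}, {"fingers": 255, "tx": 0.4, "ty": 0.05, "tz": 14.3, "yaw": 0}]'

```text
t: 25.2
eef_pos: [0.4667, 0.3969, -0.0217]
orientation: [0.792, 0.611, 0.001, 0.0]
wrist_force: [-0.1, -0.6, 0.3]
width: 0.0129
```

Run:
```python
from mv import *
s=sensors.state();print(s["eef_pos"],s["wrist_force"],s["width"])
im=snap("wrist","w21",None,1.56)
im=snap("side","side21",(60,190,220,280),4.5)
```

```text
[ 0.46668959  0.39690017 -0.02169982] [-0.129752   -0.6189482   0.25181128] 0.012940617664939777
```

View pics/w21.png

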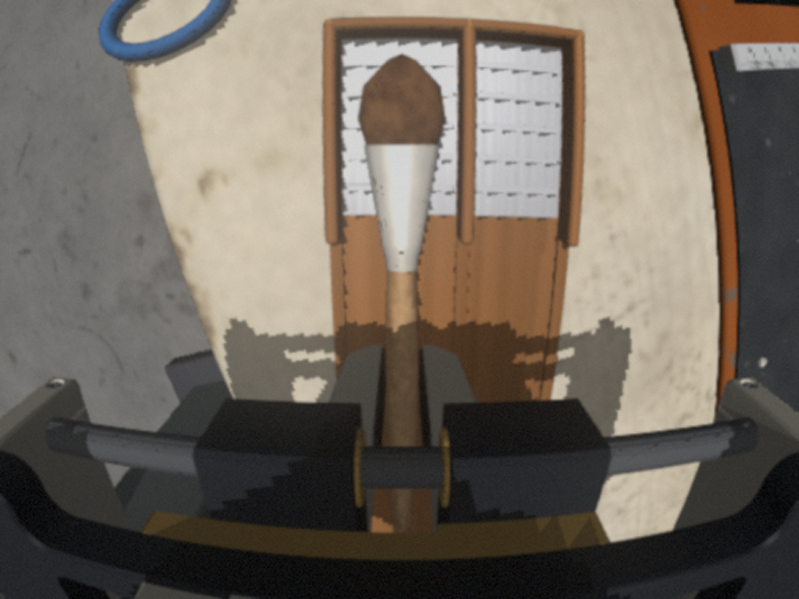

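View pics/side21.png

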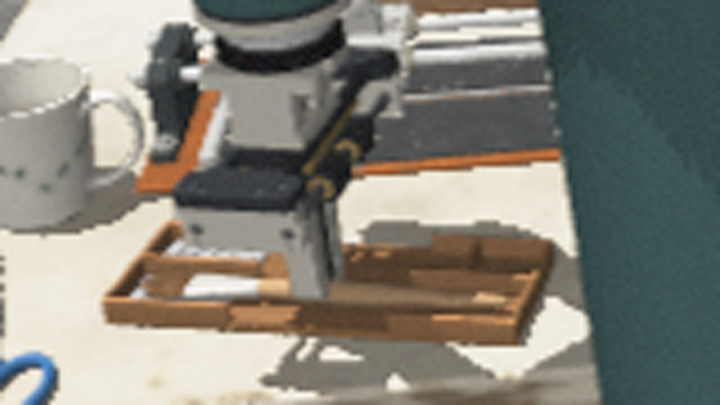

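Request:
step_arm --moves '[{"fingers": 255, "tx": 0, "ty": 0, "tz": 0.15, "yaw": 0}, {"fingers": 255, "tx": 0, "ty": 0, "tz": 0.15, "yaw": 0}, {"fingers": 170, "tx": 0, "ty": 0, "tz": 0.15, "yaw": 0}, {"fingers": 170, "tx": 0, "ty": 0, "tz": 0.15, "yaw": 0}, {"fingers": 170, "tx": 0, "ty": 0, "tz": 0.15, "yaw": 0}, {"fingers": 170, "tx": 0, "ty": 0, "tz": -3, "yaw": 0}, {"fingers": 170, "tx": 0, "ty": 0, "tz": -8, "yaw": 0}, {"fingers": 170, "tx": 0, "ty": 0, "tz": -14, "yaw": 0}, {"fingers": 170, "tx": 0, "ty": 0, "tz": -14, "yaw": 0}]'

```text
t: 26.42
eef_pos: [0.4679, 0.3979, 0.1227]
orientation: [0.792, 0.611, 0.004, -0.0]
wrist_force: [-0.1, -0.7, -0.6]
width: 0.031
```

Run:
```python
from mv import *
s=sensors.state();print(s["eef_pos"],s["wrist_force"],s["width"])
im=snap("wrist","w22",None,1.56)
im=snap("side","side22",(60,190,220,280),4.5)
h=np.radians(96.5)
# wood grasp 20mm toward handle from centre
c=np.array([.5702,-.2456]); g=c-.018*np.array([np.cos(h),np.sin(h)]); print(g)
mv([g[0],g[1],.04],6.5)
```

```text
[0.46794808 0.39790852 0.12273059] [-0.07254927 -0.68007186 -0.55143208] 0.030971976640953164
[ 0.57223766 -0.26348429]
t 26.525 eef [0.4663 0.3966 0.1174] move cm [-61.16  27.     7.72] yaw -21.206728978629684 yhead -14.71 j [0.66 0.   1.66 0.   1.48 0.92]
```

View pics/w22.png

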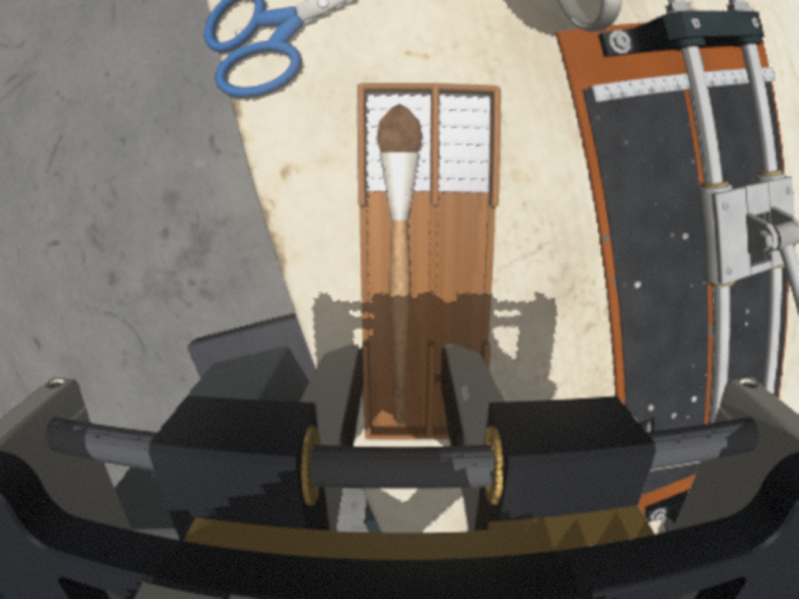

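View pics/side22.png

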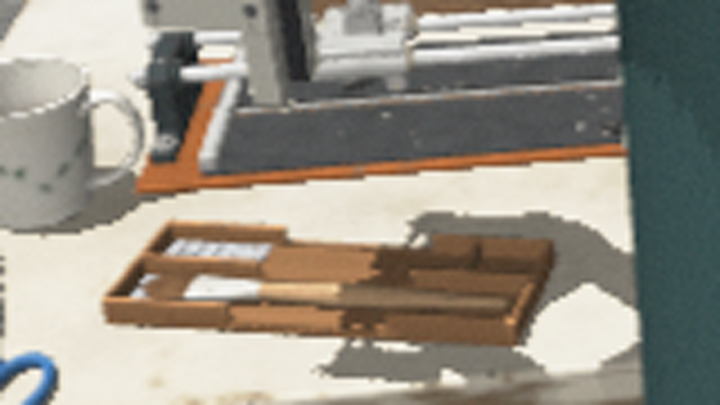

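Request:
step_arm --moves '[{"fingers": 170, "tx": 0, "ty": 0, "tz": -6, "yaw": 0}, {"fingers": 170, "tx": -4, "ty": 1.8, "tz": -11, "yaw": -2}, {"fingers": 170, "tx": -9.5, "ty": 4.2, "tz": -12, "yaw": -4}, {"fingers": 170, "tx": -15, "ty": 6.6, "tz": -12, "yaw": -6}, {"fingers": 170, "tx": -20.5, "ty": 9, "tz": -12, "yaw": -8}, {"fingers": 170, "tx": -26, "ty": 11.5, "tz": -12, "yaw": -10}, {"fingers": 170, "tx": -31.5, "ty": 14, "tz": -12, "yaw": -12}, {"fingers": 170, "tx": -37, "ty": 16.4, "tz": -12, "yaw": -14}, {"fingers": 170, "tx": -42.5, "ty": 18.8, "tz": -12, "yaw": -16}, {"fingers": 170, "tx": -48, "ty": 21.2, "tz": -12, "yaw": -18}, {"fingers": 170, "tx": -53.5, "ty": 23.6, "tz": -12, "yaw": -20}, {"fingers": 170, "tx": -59, "ty": 26, "tz": -12, "yaw": -21.2}, {"fingers": 170, "tx": -61.2, "ty": 27, "tz": -8, "yaw": -21.2}, {"fingers": 170, "tx": -61.2, "ty": 27, "tz": -2, "yaw": -21.2}, {"fingers": 170, "tx": -61.2, "ty": 27, "tz": 3, "yaw": -21.2}, {"fingers": 170, "tx": -61.2, "ty": 27, "tz": 5.7, "yaw": -21.2}, {"fingers": 170, "tx": -61.2, "ty": 27, "tz": 5.7, "yaw": -21.2}]'

```text
t: 28.65
eef_pos: [0.5703, -0.263, 0.0565]
orientation: [0.666, 0.746, -0.001, -0.003]
wrist_force: [-0.6, -0.2, 0.0]
width: 0.0309
```

Run:
```python
from mv import *
mv([.5722,-.2635,-.032],6.5)
p=cams.camera_params("wrist");np.save("w23p.npy",p,allow_pickle=True)
im=snap("wrist","w23",None,1.56)
im=snap("side","side23",(260,140,420,260),4.5)
```

```text
t 28.65 eef [ 0.5703 -0.263   0.0565] move cm [-0.1   0.23  8.85] yaw -0.01203986894007869 yhead 6.49 j [-0.47  0.08  1.68  0.    1.38 -0.59]
```

View pics/w23.png

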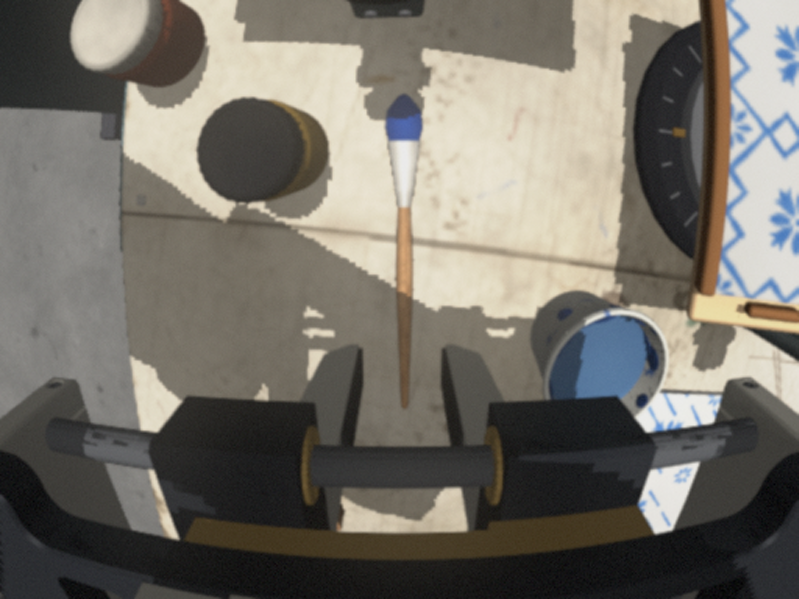

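View pics/side23.png

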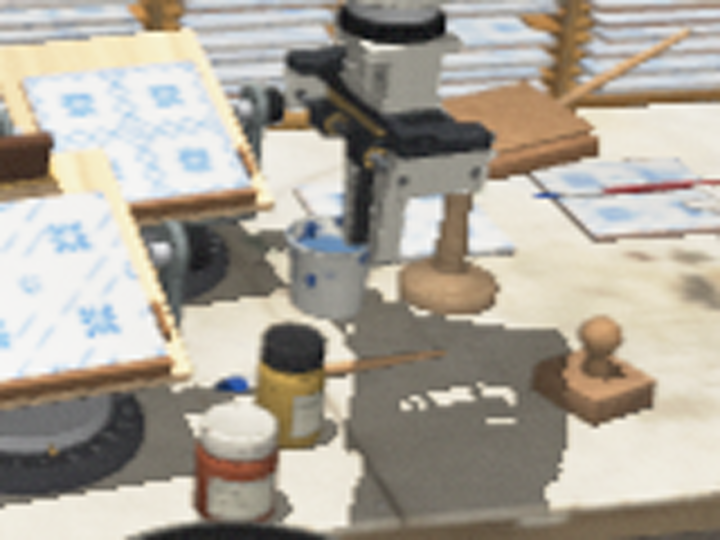

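Run:
```python
from h import *
np.set_printoptions(precision=3,suppress=True)
W=np.load("w17p.npy",allow_pickle=True).item();S=cams.camera_params("scene")
w=np.array([(523,263),(627,248),(632,350),(538,363)])/1.56
s=np.array([(30,330),(105,283),(155,345),(70,395)])/2.6+[100,130]
for i in w:
  best=[]
  for j in s:
    x,e=tri([("wrist",i,W),("scene",j,S)]); best.append((max(e),*x))
  print(np.array(min(best)))
print("base",onz("scene",np.array((150,425))/2.6+[100,130],0),onz("wrist",np.array((558,235))/1.56,0,W))
p=onz("wrist",np.array((603,165))/1.56,.0,np.load("w23p.npy",allow_pickle=True).item());
W3=np.load("w23p.npy",allow_pickle=True).item()
print("pot rim left", onz("wrist",np.array((548,370))/1.56,.064,W3),onz("wrist",np.array((665,360))/1.56,.064,W3))
print("jar lid", onz("wrist",np.array((305,150))/1.56,.078,W3),onz("wrist",np.array((198,150))/1.56,.078,W3),onz("wrist",np.array((250,200))/1.56,.078,W3))
print("body bounds: tcp .572,-.2635")
for a in ((403,95),(405,407)): print(onz("wrist",np.array(a)/1.56,.005,W3))
```

```text
[ 0.003  0.596 -0.364  0.155]
[ 0.001  0.695 -0.343  0.158]
[ 0.005  0.713 -0.436  0.164]
[ 0.002  0.618 -0.453  0.158]
base [ 0.688 -0.38   0.   ] [ 0.681 -0.361  0.   ]
pot rim left [ 0.645 -0.276  0.064] [ 0.712 -0.265  0.064]
jar lid [ 0.524 -0.186  0.078] [ 0.477 -0.188  0.078] [ 0.502 -0.208  0.078]
body bounds: tcp .572,-.2635
[ 0.559 -0.151  0.005]
[ 0.581 -0.338  0.005]
```

Run:
```python
from mv import *
mv([.545,-.2635,-.031],6.5)
```

```text
t 28.75 eef [ 0.5721 -0.2639  0.0605] move cm [ 0.34 -2.68  9.15] yaw -0.008540001156276844 yhead 6.49 j [-0.47  0.08  1.68  0.    1.39 -0.59]
```

Request:
step_arm --moves '[{"fingers": 50, "tx": 0.3, "ty": -2.7, "tz": 0, "yaw": 0}, {"fingers": 50, "tx": 0.3, "ty": -2.7, "tz": 0, "yaw": 0}, {"fingers": 50, "tx": 0.3, "ty": -2.7, "tz": 3, "yaw": 0}, {"fingers": 50, "tx": 0.3, "ty": -2.7, "tz": 6, "yaw": 0}, {"fingers": 50, "tx": 0.3, "ty": -2.7, "tz": 7, "yaw": 0}, {"fingers": 50, "tx": 0.3, "ty": -2.7, "tz": 7, "yaw": 0}]'

```text
t: 29.5
eef_pos: [0.5453, -0.264, -0.0091]
orientation: [0.666, 0.746, 0.0, 0.0]
wrist_force: [-0.7, 0.6, -0.2]
width: 0.0748
```

Run:
```python
from mv import *
mv([.545,-.2635,-.031],6.5)
s=sensors.state();print(s["wrist_force"],s["width"])
im=snap("wrist","w24",None,1.56)
im=snap("side","side24",(260,140,420,260),4.5)
im=snap("scene","s24",(130,140,290,300),4)
```

```text
t 29.5 eef [ 0.5453 -0.264  -0.0091] move cm [ 0.06 -0.03  2.19] yaw -0.00025678658901995277 yhead 6.5 j [-0.49  0.08  1.79  0.    1.27 -0.61]
[-0.70726259  0.64090905 -0.16995093] 0.07478610659581085
```

View pics/w24.png

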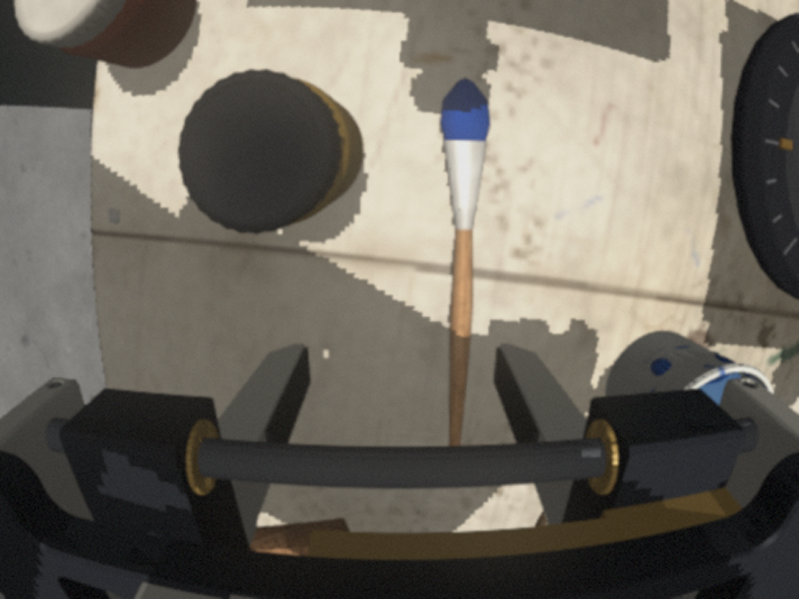

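View pics/side24.png

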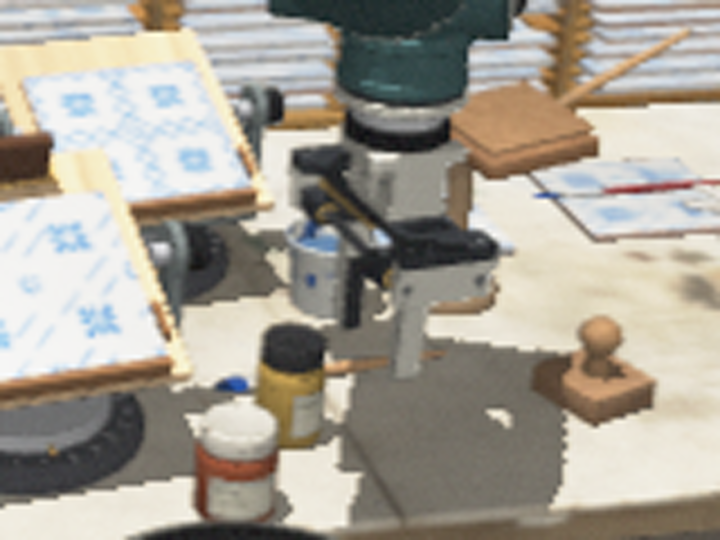

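View pics/s24.png

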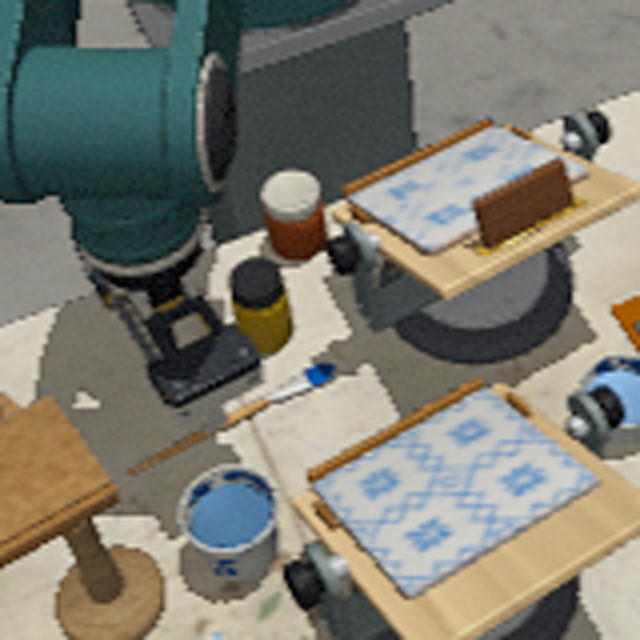

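Request:
step_arm --moves '[{"fingers": 35, "tx": 0, "ty": -0.3, "tz": 0, "yaw": 0}, {"fingers": 35, "tx": 0, "ty": -0.3, "tz": 1.2, "yaw": 0}, {"fingers": 35, "tx": 0, "ty": -0.3, "tz": 1.9, "yaw": 0}, {"fingers": 35, "tx": 0, "ty": -0.3, "tz": 2.2, "yaw": 0}, {"fingers": 35, "tx": 0, "ty": -0.3, "tz": 2.2, "yaw": 0}]'

```text
t: 30.28
eef_pos: [0.5418, -0.2643, -0.032]
orientation: [0.666, 0.746, -0.0, -0.0]
wrist_force: [-0.4, -0.2, 0.6]
width: 0.0802
```

Run:
```python
from mv import *
mv([.545,-.2635,-.031],6.5)
s=sensors.state();print(s["wrist_force"],s["width"])
im=snap("wrist","w25",None,1.56)
```

```text
t 30.275 eef [ 0.5418 -0.2643 -0.032 ] move cm [ 0.04  0.33 -0.1 ] yaw -0.011216038531202344 yhead 6.49 j [-0.5   0.1   1.82  0.    1.23 -0.61]
[-0.40540588 -0.23883766  0.63810541] 0.08020246120575628
```

View pics/w25.png

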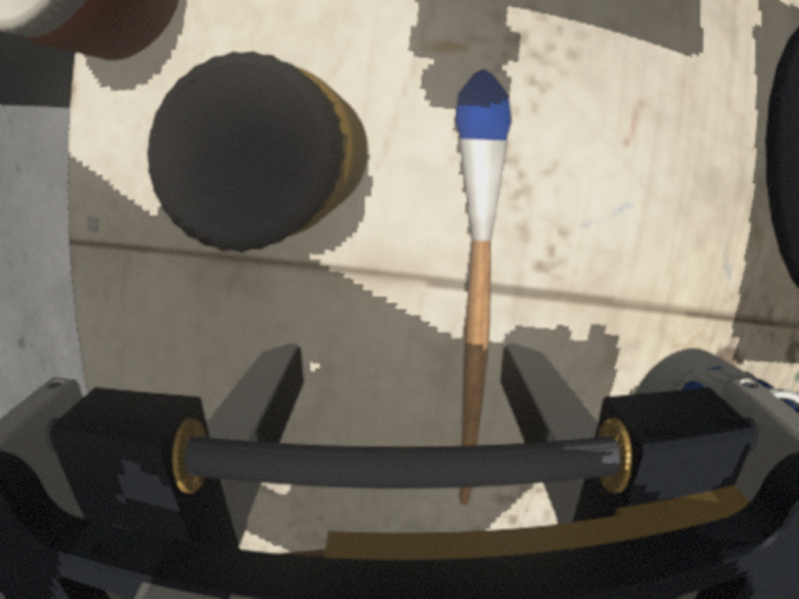

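Request:
step_arm --moves '[{"fingers": 50, "tx": 0, "ty": 0.4, "tz": 0, "yaw": 5}, {"fingers": 80, "tx": 0, "ty": 0.4, "tz": 0, "yaw": 5}, {"fingers": 120, "tx": 0, "ty": 0.4, "tz": 0, "yaw": 5}, {"fingers": 160, "tx": 0, "ty": 0.4, "tz": 0, "yaw": 5}, {"fingers": 200, "tx": 0, "ty": 0.4, "tz": 0, "yaw": 5}, {"fingers": 230, "tx": 0, "ty": 0.4, "tz": 0, "yaw": 5}, {"fingers": 255, "tx": 0, "ty": 0.4, "tz": 0, "yaw": 5}, {"fingers": 255, "tx": 0, "ty": 0.4, "tz": 0, "yaw": 5}, {"fingers": 255, "tx": 0, "ty": 0.4, "tz": 0, "yaw": 5}, {"fingers": 255, "tx": 0, "ty": 0.4, "tz": 0, "yaw": 5}]'

```text
t: 31.58
eef_pos: [0.5459, -0.2639, -0.0317]
orientation: [0.698, 0.716, -0.0, -0.0]
wrist_force: [-0.3, -0.7, -0.2]
width: 0.0081
```

Run:
```python
from mv import *
s=sensors.state();print(s["wrist_force"],s["width"])
mv([.5147,.4047,.12],-14.75)
im=snap("wrist","w26",None,1.56)
```

```text
[-0.28568241 -0.71863399 -0.18961503] 0.00811673696944477
t 31.575 eef [ 0.5459 -0.2639 -0.0317] move cm [ 66.92  -1.38 -15.17] yaw 16.241456587265603 yhead 1.49 j [-0.49  0.11  1.81 -0.    1.23 -0.52]
```

View pics/w26.png

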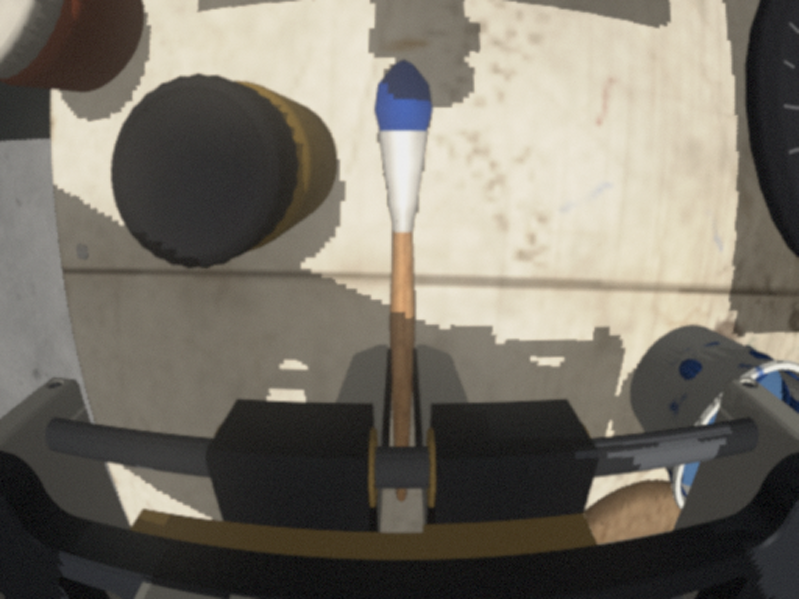

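Request:
step_arm --moves '[{"fingers": 255, "tx": 0, "ty": 0, "tz": -3, "yaw": 0}, {"fingers": 255, "tx": 0, "ty": 0, "tz": -8, "yaw": 0}, {"fingers": 255, "tx": 0, "ty": 0, "tz": -14, "yaw": 0}, {"fingers": 255, "tx": 0, "ty": 0, "tz": -20, "yaw": 0}, {"fingers": 255, "tx": 2, "ty": 0, "tz": -25, "yaw": 0}, {"fingers": 255, "tx": 8, "ty": -0.2, "tz": -28, "yaw": 2}, {"fingers": 255, "tx": 14, "ty": -0.4, "tz": -28, "yaw": 4}, {"fingers": 255, "tx": 20, "ty": -0.6, "tz": -28, "yaw": 6}, {"fingers": 255, "tx": 26, "ty": -0.8, "tz": -28, "yaw": 8}, {"fingers": 255, "tx": 32, "ty": -1, "tz": -28, "yaw": 10}, {"fingers": 255, "tx": 38, "ty": -1.2, "tz": -28, "yaw": 12}, {"fingers": 255, "tx": 44, "ty": -1.4, "tz": -28, "yaw": 14}, {"fingers": 255, "tx": 50, "ty": -1.6, "tz": -28, "yaw": 16.2}, {"fingers": 255, "tx": 56, "ty": -1.8, "tz": -28, "yaw": 16.2}, {"fingers": 255, "tx": 62, "ty": -1.9, "tz": -25, "yaw": 16.2}, {"fingers": 255, "tx": 65.2, "ty": -1.9, "tz": -22, "yaw": 16.2}, {"fingers": 255, "tx": 65.2, "ty": -1.9, "tz": -18, "yaw": 16.2}, {"fingers": 255, "tx": 65.2, "ty": -1.9, "tz": -15, "yaw": 16.2}, {"fingers": 255, "tx": 65.2, "ty": -1.9, "tz": -15, "yaw": 16.2}, {"fingers": 255, "tx": 65.2, "ty": -1.9, "tz": -15, "yaw": 16.2}]'

```text
t: 34.12
eef_pos: [0.5104, 0.3877, 0.12]
orientation: [0.792, 0.611, 0.001, 0.0]
wrist_force: [-0.3, -1.2, 0.4]
width: 0.0086
```

Run:
```python
from mv import *
np.set_printoptions(precision=4,suppress=True)
mv([.5101,.3873,.12],-14.75)
p=cams.camera_params("wrist");np.save("w27p.npy",p,allow_pickle=True);s=sensors.state();print(s["wrist_force"],s["width"])
im=snap("wrist","w27",None,1.56)
im=snap("side","side27",(60,120,220,280),4)
q=np.array([.4849,.3877]);th=np.radians(-14.75);Rt=np.array([[np.cos(th),-np.sin(th)],[np.sin(th),np.cos(th)]])
print("tcp in tray",Rt.T@(s["eef_pos"][:2]-q))
```

```text
t 34.125 eef [0.5104 0.3877 0.12  ] move cm [-0.04 -0.02  0.  ] yaw 0.033428115434986694 yhead -14.72 j [0.61 0.06 1.6  0.   1.48 0.87]
[-0.3069 -1.2254  0.4272] 0.008577474273725199
tcp in tray [0.0247 0.0065]
```

View pics/w27.png

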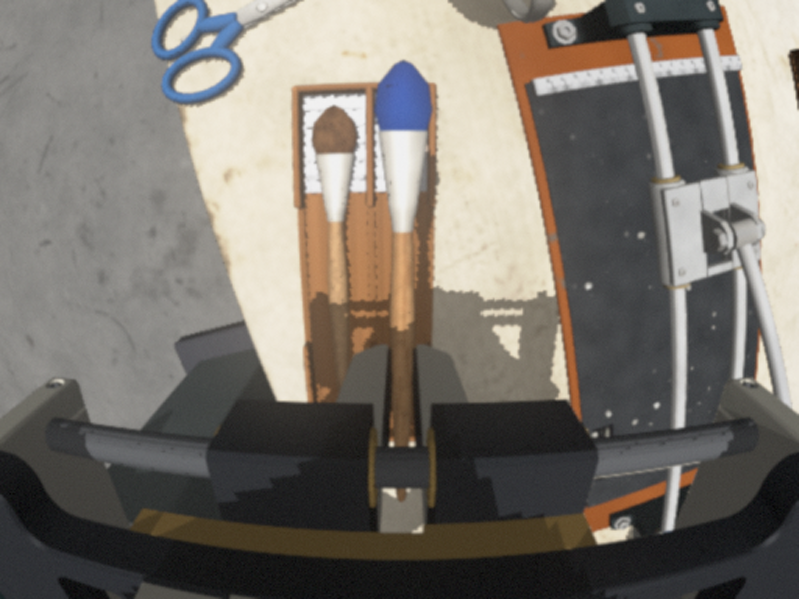

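View pics/side27.png

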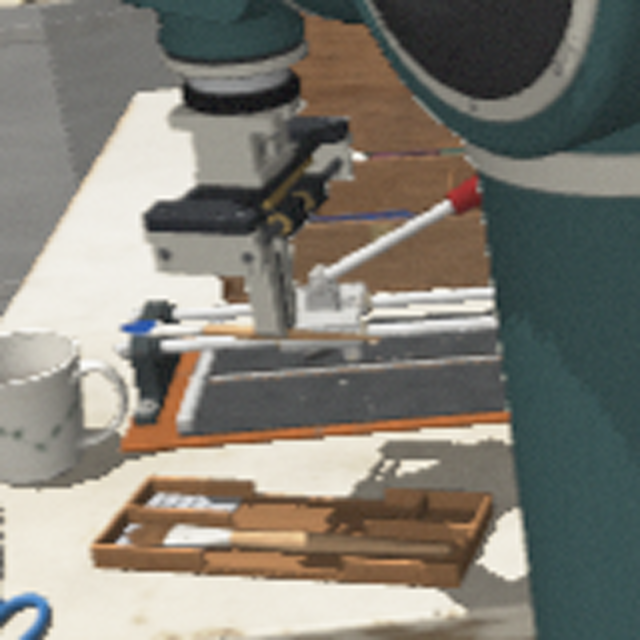

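Run:
```python
from mv import *
np.set_printoptions(precision=4,suppress=True)
W=np.load("w27p.npy",allow_pickle=True).item()
q=np.array([.4849,.3877]);th=np.radians(-14.75);Rt=np.array([[np.cos(th),-np.sin(th)],[np.sin(th),np.cos(th)]])
g=lambda a,z: Rt.T@(onz("wrist",(np.array(a)+.5)/1.56-.5,z,W)[:2]-q)
print("tip",g((404,60),.157))
for z in (.015,.06): print(z,"edge",g((557,300),z),g((570,400),z),"rail",g((675,380),z),"carriage",g((665,280),z),g((655,180),z))
print("bigtip",g((333,105),.0135),"bigneck",g((337,225),.0135),"handle",g((343,380),.0135))
```

```text
tip [0.0263 0.1211]
0.015 edge [ 0.1394 -0.0145] [ 0.1619 -0.0996] rail [ 0.2619 -0.0878] carriage [0.2311 0.0015] [0.212  0.0778]
0.06 edge [0.1229 0.0002] [ 0.1421 -0.0726] rail [ 0.2275 -0.0625] carriage [0.2013 0.0138] [0.185 0.079]
bigtip [-0.0198  0.1206] bigneck [-0.0183  0.0389] handle [-0.0187 -0.0788]
```

Request:
step_arm --moves '[{"fingers": 255, "tx": 0, "ty": -0.1, "tz": 5, "yaw": 0}, {"fingers": 255, "tx": 0, "ty": -0.1, "tz": 10, "yaw": 0}, {"fingers": 255, "tx": 0, "ty": -0.1, "tz": 12.7, "yaw": 0}, {"fingers": 255, "tx": 0, "ty": -0.1, "tz": 13.8, "yaw": 0}, {"fingers": 255, "tx": 0, "ty": -0.1, "tz": 14.3, "yaw": 0}, {"fingers": 255, "tx": 0, "ty": -0.1, "tz": 14.5, "yaw": 0}, {"fingers": 255, "tx": 0, "ty": -0.1, "tz": 14.5, "yaw": 0}]'

```text
t: 35.1
eef_pos: [0.5094, 0.388, -0.0256]
orientation: [0.792, 0.611, 0.001, 0.0]
wrist_force: [0.1, 0.4, -0.0]
width: 0.0081
```

Run:
```python
from mv import *
s=sensors.state();print(s["eef_pos"],s["wrist_force"],s["width"])
im=snap("wrist","w28",None,1.56)
im=snap("side","side28",(60,190,220,280),4.5)
```

```text
[ 0.5093988   0.38797866 -0.02564755] [ 0.12925475  0.43902337 -0.03521005] 0.008054740033683538
```

View pics/w28.png

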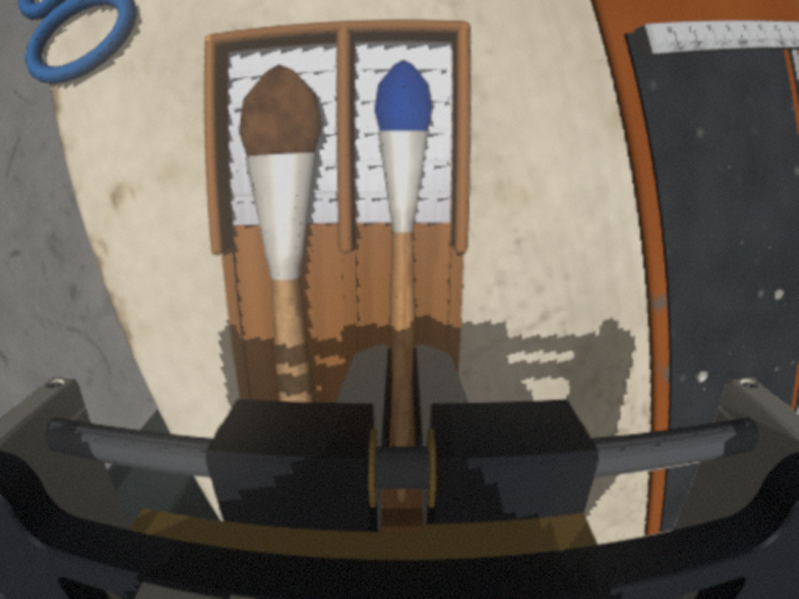

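View pics/side28.png

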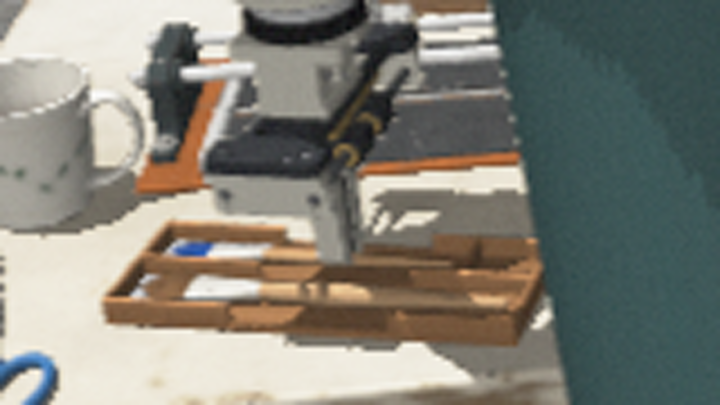

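Request:
step_arm --moves '[{"fingers": 200, "tx": 0, "ty": 0, "tz": 0, "yaw": 0}, {"fingers": 200, "tx": 0, "ty": 0, "tz": 0, "yaw": 0}, {"fingers": 200, "tx": 0, "ty": 0, "tz": 0, "yaw": 0}, {"fingers": 200, "tx": 0, "ty": 0, "tz": -2, "yaw": 0}, {"fingers": 200, "tx": 0, "ty": 0, "tz": -6, "yaw": 0}, {"fingers": 200, "tx": 0, "ty": 0, "tz": -12, "yaw": 0}, {"fingers": 200, "tx": -4, "ty": 0, "tz": -18, "yaw": 0}, {"fingers": 200, "tx": -8, "ty": 0, "tz": -22, "yaw": 0}, {"fingers": 200, "tx": -8, "ty": 0, "tz": -22, "yaw": 0}, {"fingers": 200, "tx": -8, "ty": 0, "tz": -22, "yaw": 0}]'

```text
t: 36.45
eef_pos: [0.4886, 0.3103, 0.1941]
orientation: [0.792, 0.611, 0.001, -0.0]
wrist_force: [-0.4, -0.1, 0.2]
width: 0.0203
```

Run:
```python
from mv import *
s=sensors.state();print(s["t"],s["eef_pos"],s["wrist_force"],s["width"])
p=cams.camera_params("wrist");np.save("w29p.npy",p,allow_pickle=True)
im=snap("wrist","w29",None,1.56)
im=snap("side","side29",(60,190,220,280),4.5)
im=snap("scene","s29"); save(im,"s29z",(110,130,400,330),2.6)
```

```text
36.45 [0.48862195 0.31029432 0.19408473] [-0.43326253 -0.14770293  0.19966172] 0.020339232256466225
```

View pics/w29.png

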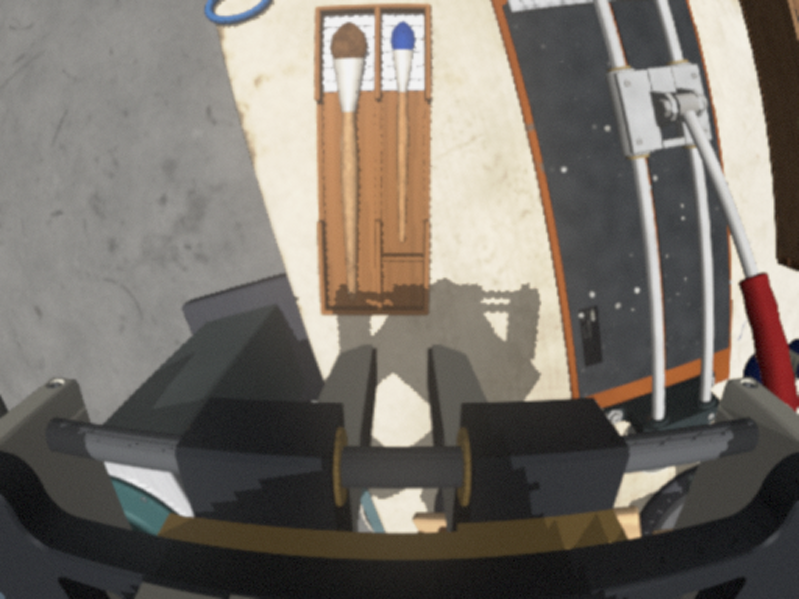

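View pics/side29.png

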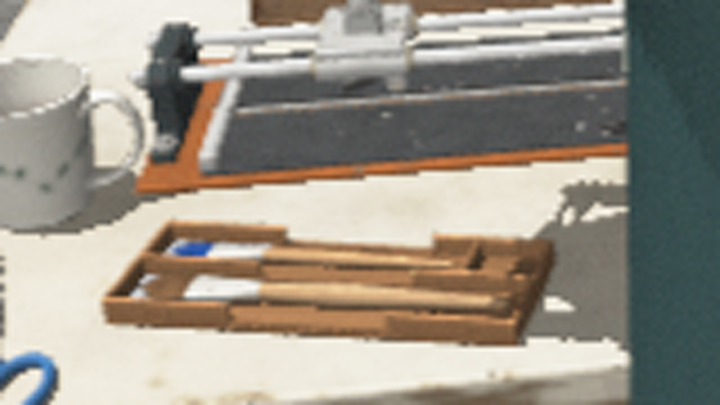

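View pics/s29z.png

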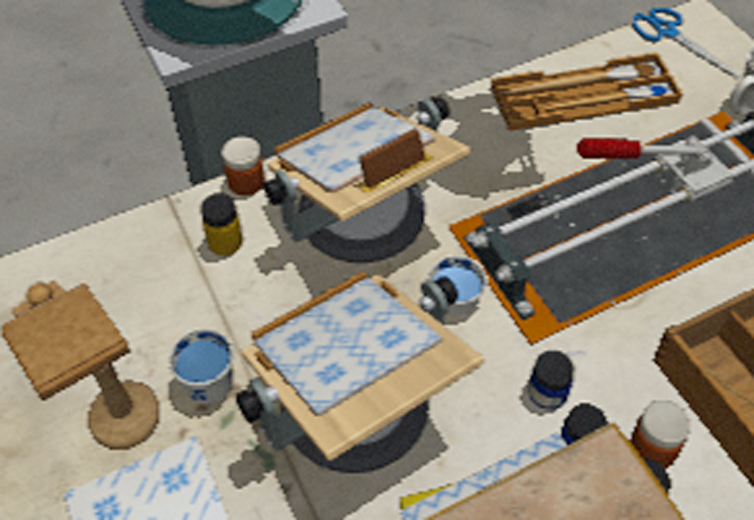

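Run:
```python
from rig import order
print(order.job_done())
```

```text
the job is handed in; nothing more can be done
None
```

I turned and tilted the easel to match the finished tile, laid both brushes in the tray, and handed the job in at about 36.6 s of the 72 s. No verdict was reported.

- **Easel:** I first lowered the tilt by pushing the bar with shut fingers. I then gripped the bar, swivelled it about 63° in all and raised the tilt by a few degrees. The last fits, from the wrist, scene and side pictures, put its tile 1.3 to 2.2° from parallel with the finished one, against a limit of 4.5°. The pictures agree only to about 1 to 2°: the tilt difference ranged from 1.3 to 2.2°, and the scene picture alone gave 2° less heading. I did not refit the angle after placing the brushes, but in the last scene picture the easel looked unmoved.
- **Brushes:** both lie flat in their own compartments with the bristles on the metal lining. The last measurements, just before releasing the short brush and after releasing the big one, put both within about 3 mm of centre. I only looked at the final wrist, side and scene pictures and did not measure again.
- **Other things:** no contact with either tile or with the finished tile's stand was seen, and the jars and pots look where they were in the last scene picture. The stamp block was mostly hidden behind the pedestal there. I moved the short brush about 25 mm sideways as the fingers closed, to keep the gripper clear of the water pot.
- **Disagreement:** the fingertips end about 36 mm short of the reported TCP. My first two pushes therefore passed above the bar without touching it, and I corrected for this from then on.

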